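# Free the strap links with the forked tool and pour out the beads

### The job

Lay out the parts for the beaded bag strap: with the forked tool (never with the fingers) push back the spring bar of every link that is in the strap board so that the link pops up, put all freed links in the wooden tray and stand the tool back in its stand. Then lift the jug off its coaster, turn its spout towards the bowl while it is still upright, tip all the beads into the bowl, and stand the jug upright on its coaster again. Beads that miss belong in the bowl too; leave the tumbler and the sauce tub alone.

Things in the scene. Friction and masses are not known exactly. Their poses are not given: they have to be found in the camera images.
- board: dark wooden strap board, fixed; origin on its underside; covers x -60..40, y -120..120, rim at z 26 mm. Stations 0 to 3 at y -90, -30, 30, 90: each a pocket 40 x 30 mm centred at x 15 (floor z 10) for one link over a spring ejector, locked by a spring bar along x (axis z 16.5) through the link's eye. In front an open trough along y, x -54..-11, floor z 6: the bars cross it, reached from above
- bar0 (a joint): travel (m) of station 0's bar: 0 out, 0.016 fully pushed back to the board's -x; 4 N at first, 8 N at the end, plus friction; past 0.009 to 0.011 the link pops up; it springs back when let go. Shaft 5 mm thick; collar 20 mm across, its +x face at x -30 mm when out, 19 mm from the trough's wall: there the fork goes astride the shaft, tips at z 8 to 9 mm of the board, and pushes the collar to -x
- link0: brass strap link, 36 (x) x 26 (y) x 24 mm high, 60 g, with an eye 10 mm square through it along x; origin: middle of its underside. If present it starts locked in station 0, underside at z 10 mm of the board, 8 mm of it above the rim. Freed, it pops up to z 20 mm, 18 mm above the rim, to be taken from above by its x faces (36 mm apart)
- bar1 (a joint): travel (m) of station 1's bar: 0 out, 0.016 fully pushed back to the board's -x; 4 N at first, 8 N at the end, plus friction; past 0.009 to 0.011 the link pops up; it springs back when let go. Shaft 5 mm thick; collar 20 mm across, its +x face at x -30 mm when out, 19 mm from the trough's wall: there the fork goes astride the shaft, tips at z 8 to 9 mm of the board, and pushes the collar to -x
- link1: brass strap link, 36 (x) x 26 (y) x 24 mm high, 60 g, with an eye 10 mm square through it along x; origin: middle of its underside. If present it starts locked in station 1, underside at z 10 mm of the board, 8 mm of it above the rim. Freed, it pops up to z 20 mm, 18 mm above the rim, to be taken from above by its x faces (36 mm apart)
- bar2 (a joint): travel (m) of station 2's bar: 0 out, 0.016 fully pushed back to the board's -x; 4 N at first, 8 N at the end, plus friction; past 0.009 to 0.011 the link pops up; it springs back when let go. Shaft 5 mm thick; collar 20 mm across, its +x face at x -30 mm when out, 19 mm from the trough's wall: there the fork goes astride the shaft, tips at z 8 to 9 mm of the board, and pushes the collar to -x
- link2: brass strap link, 36 (x) x 26 (y) x 24 mm high, 60 g, with an eye 10 mm square through it along x; origin: middle of its underside. If present it starts locked in station 2, underside at z 10 mm of the board, 8 mm of it above the rim. Freed, it pops up to z 20 mm, 18 mm above the rim, to be taken from above by its x faces (36 mm apart)
- bar3 (a joint): travel (m) of station 3's bar: 0 out, 0.016 fully pushed back to the board's -x; 4 N at first, 8 N at the end, plus friction; past 0.009 to 0.011 the link pops up; it springs back when let go. Shaft 5 mm thick; collar 20 mm across, its +x face at x -30 mm when out, 19 mm from the trough's wall: there the fork goes astride the shaft, tips at z 8 to 9 mm of the board, and pushes the collar to -x
- link3: brass strap link, 36 (x) x 26 (y) x 24 mm high, 60 g, with an eye 10 mm square through it along x; origin: middle of its underside. If present it starts locked in station 3, underside at z 10 mm of the board, 8 mm of it above the rim. Freed, it pops up to z 20 mm, 18 mm above the rim, to be taken from above by its x faces (36 mm apart)
- tool: forked tool, 105 mm high, 120 g, upright in its stand; origin between the tips of its prongs, z up. Prongs 36 mm long, 6 x 6 mm, centred at y 9 and -9 mm (12 mm between them); then a steel shoulder 24 (x) x 40 (y), z 36 to 46; then a wooden handle 24 (x) x 22 (y), z 46 to 105 mm. Front and back are alike; it pushes along its x
- stand: wooden tool stand, fixed, 58 x 60 x 40 mm high; origin on its underside, in the middle. A slot 14 (x) x 32 (y) mm right down through it takes the prongs and the tool's shoulder rests on its top, the tool's origin then 4 mm above the stand's, axes alike
- tray: loose shallow wooden tray, 110 (x) x 150 (y) x 25 mm high, wall and floor 5 mm, 0.5 kg; origin in the middle of its underside
- coaster: round cork coaster, fixed, 120 mm across, 4 mm thick, where the jug stands; origin in the middle of its underside
- jug: white jug, 250 g, 80 mm high; origin on its underside, spout to +x, small handle to -x (to x -60, z 18 to 70 mm), base x -30..25. Sides flat, parallel, 56 mm apart outside, walls 4 mm: pinch it across them (y), say at x 10, z 55 mm. Front wall slopes out 38 degrees from upright, so beads roll out at a tilt of 55 to 70 degrees. Starts with the beads inside, spout not facing the bowl
- spout (a point): tip of the jug's lip: (98, 0, 87) mm in the jug's frame
- bowl: loose round terracotta-brown bowl, 150 mm across the rim, 48 mm high, 0.5 kg; origin in the middle of its underside, inner floor about 6 mm up
- bead0_center (a point): centre of a plain wooden ball bead, 18 mm across, 12 g; may be absent; starts in the jug
- bead1_center (a point): centre of a plain wooden ball bead, 18 mm across, 12 g; may be absent; starts in the jug
- bead2_center (a point): centre of a plain wooden ball bead, 18 mm across, 12 g; may be absent; starts in the jug
- bead3_center (a point): centre of a plain wooden ball bead, 18 mm across, 12 g; may be absent; starts in the jug
- bead4_center (a point): centre of a plain wooden ball bead, 18 mm across, 12 g; may be absent; starts in the jug
- tumbler: glass tumbler, 72 mm across, 100 mm high: leave it alone
- tub: small closed sauce tub, 60 mm across, 38 mm high: leave it alone
Things that resemble listed ones, but are neither listed nor needed, are in the scene too. Leave any red or white look-alike of the link0 alone.

How it is judged:
By the outcome, as a careful person would: the job done as asked, in the order asked, and still so for the second after the job is handed in, with the robot touching nothing.
Of link0, link1, link2, link3 only 2 to 4 are there at a start; the rules pass over those that are not, and their reading is None.
Of bead0, bead1, bead2, bead3, bead4 only 3 to 5 are there at a start; the rules pass over those that are not, and their reading is None.
At some moment in a run one of bowl, tray may be knocked a few centimetres aside while the robot is not near it.
It also fails if it takes over 210 s, if anything falls off the work surface, if the arm or the gripper's body presses on something with over 40 N, if the wrist force passes 120 N, or if a joint passes its speed limit or range.

### The arm

A 7-joint arm with a two-finger parallel gripper is mounted at the origin on the work surface. World frame = base frame: x ahead of the robot, y to its left, z up, the work surface at z = 0. Lengths are in m, angles in rad, forces in N, time in s.
With the tool pointing down it reaches from about 0.425 to 0.95 m from the base axis. Payload 4.7 kg.
Tool frame: the origin (TCP) lies at the very end of the fingers, on their centre line; the grasp point (between the pads) lies 19 mm behind it; z points along the fingers, y is the direction in which the jaws open and shut (so a half turn about z gives the same grasp; the last joint's range is limited). The gripper opens to 87 mm and grips with 3 to 60 N. Pads are 19 mm wide; open, the fingers measure 117 mm over their backs; the gripper's body (75 mm by 190 mm) begins 51 mm behind the grasp point.
Start: joints at [1.225, 0.469, -0.049, 1.532, 0.024, 1.141, -0.082], TCP at [0.21, -0.641, 0.223] pointing down, gripper open.
Joint ranges: [-2.59, 2.59], [-0.33, 1.99], [-1.39, 1.29], [0.1, 2.45], [-1.04, 4.18], [0.21, 1.99], [-2.66, 2.66]. Speed limits (rad/s): [2.57, 2.57, 3.14, 3.14, 3.14, 3.14, 3.14].

### API

Orientations are given as a unit quaternion [w, x, y, z].
In Python, from bench import * gives the robot as it stands.
- The arm moves only by the shell command python3 -m handwheel 'ROWS'. ROWS is JSON, a list that holds one entry, the list of rows, each a list of 7 numbers: the turn, a rotation vector about the tool's x, y, z in degrees, then the shift along the tool's x, y, z in m, then the opening, from 0 (shut) to 1 (fully open). A call has 1 to 20 rows; each row shifts and turns the commanded pose from where the row before left it, along the tool's axes as they then stand; what a row does not reach is not made up. A row lasts 1/8 s, in which the tool goes at most 62.5 mm and 10.7 degrees, less where a joint would pass 70% of its speed; a pose out of reach is approached as far as the arm can. A call with a gripper value outside its range is refused whole. The fingers move at their own pace and stop on an object; the grip force is fixed at half the most. Time passes only in rows, so rows that do not move let the fingers close. It gives the time, the measured TCP pose, the force and the opening at its end, in the units of the state.
- state(): the state, without advancing time (a new reading comes with each control period).
- capture(name): name is "scene" or "top"; returns a dict with "color" (420x560x3 uint8, blue, green, red), "range_z" (420x560 float32, m along the optical axis (not along the pixel's ray), 0 where there is no reading), "fx", "fy", "cx", "cy" (pixels), "R" (3x3) and "t" (3): a world point X has camera coordinates R X + t. Camera axes: x right, y down, z forward; pixel columns grow to the right and rows downward; lengths in m; the calibration is good to about 2 mm. A picture is of the moment at which its call begins.
- hand_in(): hands the job in, once; it reports no verdict.
The state is a dict: "t": time; "q": joint angles; "qvel": joint speeds; "joint_torque": joint torques, N m; "tcp_pos": TCP position; "tool_rot": TCP orientation; "contact_force": force on the tool from outside, world axes, zero at the start; "torque": the same for the moment, N m; "finger_gap": opening from 0.0 (shut) to 1.0 (fully open).
Only numpy, scipy, OpenCV 4.12 (cv2) and the standard library are available. Lean on these libraries where they do the work, as an engineer would, in place of code of your own. Each camera call takes 0.05 s, during which the arm holds its last target.

## Working session

There is one attempt and no reset: what is moved stays moved. The work goes in short steps, Python scripts to look and compute and a shell command to move; the robot and the scene stay as the last step left them, time stands still between calls to the robot, and variables do not carry over. Pictures are saved under pics/ and viewed, and the job is handed in when it is done.

```bash
ls; mkdir -p pics
python3 - <<'E'
from bench import *
import cv2,numpy as np
s=state();print({k:np.round(v,3) for k,v in s.items()})
for n in("scene","top"):
    c=capture(n);cv2.imwrite(f"pics/{n}0.png",c["color"]);print(n,c["fx"],c["fy"],c["cx"],c["cy"],c["R"],c["t"])
    np.savez(f"/tmp/{n}0.npz",**c)
E
```

```text
pics
{'t': np.float64(0.0), 'q': array([ 1.225,  0.469, -0.049,  1.534,  0.024,  1.141, -0.082]), 'qvel': array([ 0.001, -0.   , -0.   , -0.   ,  0.002,  0.001, -0.   ]), 'joint_torque': array([-1.0000e-03, -5.0798e+01, -8.1000e-02, -2.3616e+01, -6.1000e-02,
        3.8000e-02,  0.0000e+00]), 'tcp_pos': array([ 0.21 , -0.641,  0.221]), 'tool_rot': array([-0.001,  0.987,  0.158, -0.   ]), 'contact_force': array([ 0.151,  0.266, -0.667]), 'torque': array([-0.049, -0.043, -0.027]), 'finger_gap': np.float64(1.002)}
scene 480.837052322612 480.837052322612 283.6232201342582 210.81919237223963 [[-0.87310898  0.48740024  0.01103227]
 [ 0.30868494  0.57019779 -0.76130683]
 [-0.37735171 -0.66129834 -0.64829792]] [ 0.5246585  -0.09509211  1.48631535]
top 413.99426937334715 413.99426937334715 283.1757949903066 212.3797452324666 [[ 0.01813611 -0.99978173 -0.01037158]
 [-0.98740227 -0.0162788  -0.15739046]
 [ 0.15718727  0.01309537 -0.98748199]] [-0.04264574  0.58276308  1.19823768]
```

View pics/scene0.png

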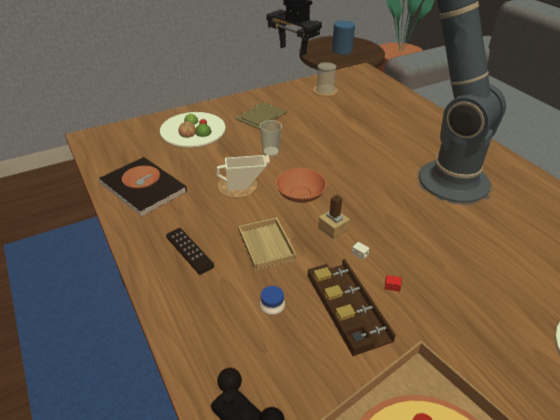

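View pics/top0.png

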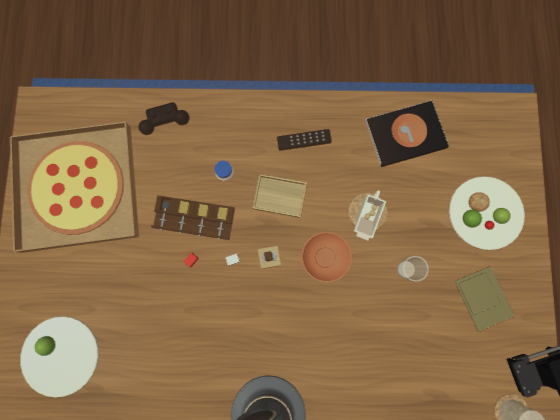

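Scene: the board is at about (195,217) in the top view with three brass links and one empty (leftmost) station. The stand and tool are at (269,257), the tray at (280,196), the jug at (370,215) and the bowl at (327,257). I'll zoom in.

Run:
```python
import cv2,numpy as np
t=cv2.imread("pics/top0.png");s=cv2.imread("pics/scene0.png")
a=cv2.resize(t[185:275,140:290],None,fx=5,fy=5,interpolation=cv2.INTER_CUBIC);cv2.imwrite("pics/z1.png",a)
a=cv2.resize(t[160:290,240:440],None,fx=4,fy=4,interpolation=cv2.INTER_CUBIC);cv2.imwrite("pics/z2.png",a)
a=cv2.resize(s[180:360,290:420],None,fx=3.3,fy=3.3,interpolation=cv2.INTER_CUBIC);cv2.imwrite("pics/z3.png",a)
```

```text
(no output)
```

View pics/z1.png

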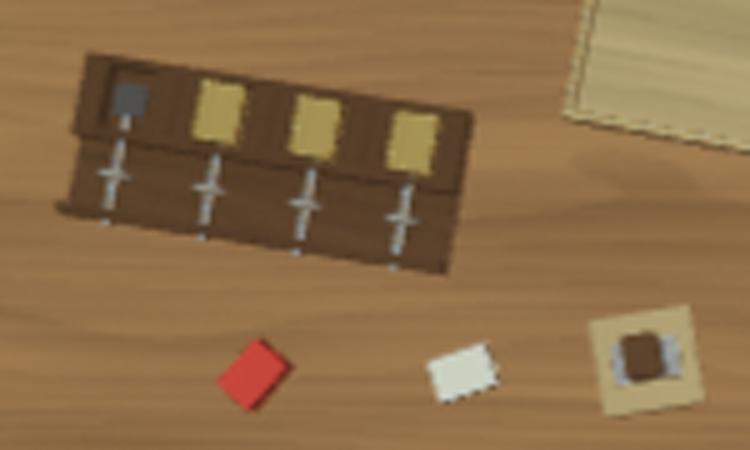

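View pics/z2.png

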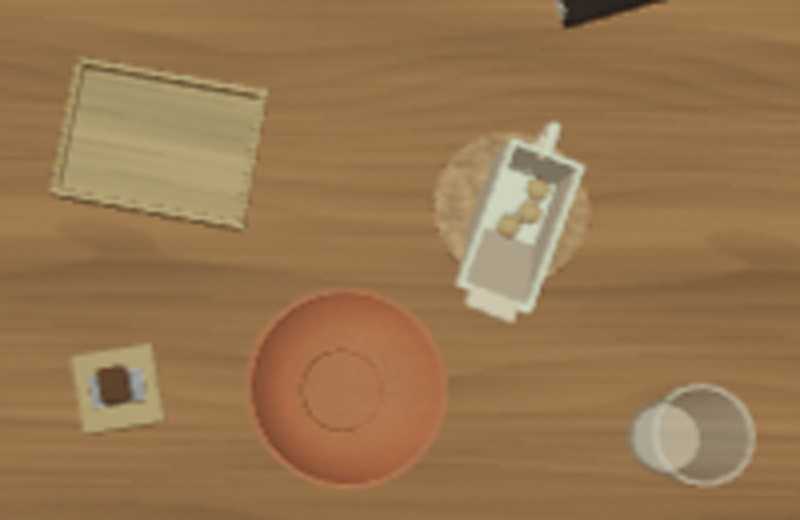

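View pics/z3.png

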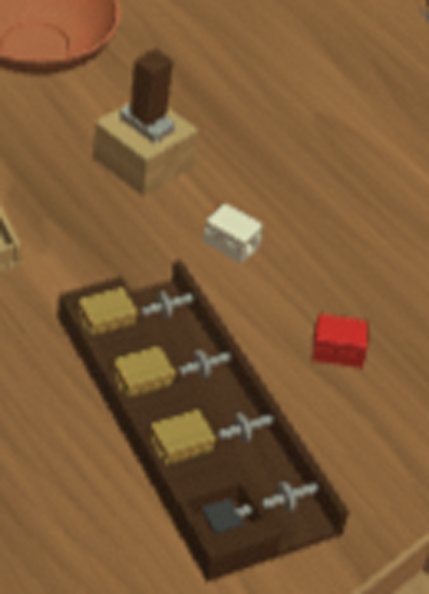

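```bash
cat > h.py <<'E'
import cv2,numpy as np
def load(n): return dict(np.load(f"/tmp/{n}.npz"))
def ray(c,u,v,z):
    R,t=c["R"],c["t"];d=R.T@np.array([(u-c["cx"])/c["fx"],(v-c["cy"])/c["fy"],1.]);o=-R.T@t
    return (o+d*(z-o[2])/d[2])
def cloud(c):
    v,u=np.mgrid[0:420,0:560];Z=c["range_z"];P=np.stack([(u-c["cx"])/c["fx"]*Z,(v-c["cy"])/c["fy"]*Z,Z],-1)-c["t"]
    W=P@c["R"];W[Z<=0]=np.nan;return W
def proj(c,X):
    p=c["R"]@np.array(X)+c["t"];return c["fx"]*p[0]/p[2]+c["cx"],c["fy"]*p[1]/p[2]+c["cy"]
def rectw(c,mask,z,box):
    "box u0,v0,u1,v1; largest contour to world rect at z: centre,size,angle"
    m=np.zeros_like(mask);u0,v0,u1,v1=box;m[v0:v1,u0:u1]=mask[v0:v1,u0:u1]
    cs,_=cv2.findContours(m,cv2.RETR_EXTERNAL,cv2.CHAIN_APPROX_NONE)
    k=max(cs,key=cv2.contourArea)
    W=np.array([ray(c,p[0][0],p[0][1],z)[:2] for p in k],np.float32)*1000
    return cv2.minAreaRect(W),W
E
python3 - <<'E'
from h import *
for n in("top0","scene0"):
    c=load(n);h=cv2.cvtColor(c["color"],cv2.COLOR_BGR2HSV);W=cloud(c)
    print(n)
    for nm,pts in dict(top0=dict(link=(203,210),board=(233,210),table=(250,250),stand=(263,264),handle=(268,256),tray=(280,196),traywall=(255,195),bowl=(325,257),coaster=(355,205)),scene0=dict(link=(333,293),board=(352,270),stand=(335,227),tray=(268,243),bowl=(301,188))).get(n).items():
        print(nm,h[pts[1],pts[0]],np.round(W[pts[1],pts[0]],4))
E
```

```text
top0
link [ 23 126 166] [0.5884 0.2115 0.0352]
board [ 15 139  75] [0.5915 0.1215 0.0253]
table [ 16 127 154] [0.4718 0.0678 0.0015]
stand [ 22  89 175] [0.4286 0.0247 0.0369]
handle [ 15 136  92] [0.4489 0.007  0.1079]
tray [ 22  87 179] [ 0.6415 -0.0211  0.0054]
traywall [ 21 105 165] [0.6407 0.056  0.0191]
bowl [ 12 134 171] [ 0.4541 -0.1618  0.0076]
coaster [ 18 102 178] [ 0.6168 -0.2548  0.0054]
scene0
link [ 23 144 154] [0.595  0.2192 0.0349]
board [ 15 146  91] [0.5093 0.1747 0.0245]
stand [ 21 117 161] [0.4688 0.0386 0.0384]
tray [ 22 112 166] [ 0.6378 -0.0175  0.0107]
bowl [ 11 154 169] [ 0.4395 -0.1828  0.006 ]
```

```bash
cat > m.py <<'E'
from h import *
def meas(tag,verbose=1):
    for n in("top","scene"):
        c=load(n+tag);h=cv2.cvtColor(c["color"],cv2.COLOR_BGR2HSV);W=cloud(c)
        H,S,V=[h[...,i].astype(int) for i in range(3)];X,Y,Z=[W[...,i] for i in range(3)]
        def rep(nm,m,mul=1):
            m=m.astype(np.uint8);k,l,st,ce=cv2.connectedComponentsWithStats(m)
            for i in range(1,k):
                if st[i,4]>=25:
                    P=W[l==i];r=cv2.minAreaRect((P[:,:2]*1000).astype(np.float32));print(n,nm,st[i,4],np.round(P.mean(0)*1000,1),'rect',np.round(r[0],1),np.round(r[1],1),round(r[2],1))
        rep('link',(H>20)&(S>115)&(Z>.030)&(Z<.060)&(X>.4)&(Y>.07)&(Y<.4))
        rep('boardrim',(Z>.021)&(Z<.030)&(V<110)&(X>.35)&(X<.75)&(Y>.05)&(Y<.4))
        rep('standtop',(Z>.034)&(Z<.048)&(X>.35)&(X<.55)&(Y>-.06)&(Y<.09))
        rep('handle',(Z>.102)&(Z<.115)&(X>.35)&(X<.55)&(Y>-.06)&(Y<.09))
        rep('trayall',(Z>.002)&(Z<.032)&(S<135)&(H>18)&(X>.55)&(X<.75)&(Y>-.13)&(Y<.1))
        rep('bowl',(H<14)&(Z>.002)&(Z<.06)&(X>.3)&(X<.6)&(Y>-.3)&(Y<-.05))
        rep('coaster',(Z>.001)&(Z<.01)&(X>.5)&(X<.75)&(Y>-.36)&(Y<-.2)&(H>15)&(S<115)&(V>165) if n=='top' else (Z>5))
        rep('jugtop',(Z>.072)&(Z<.1)&(X>.45)&(X<.75)&(Y>-.38)&(Y<-.15)&(S<80))
if __name__=="__main__":
    import sys;meas(sys.argv[1])
E
python3 m.py 0
```

```text
top link 204 [717.9 156.8  38.2] rect [718.4 156.8] [48.7 49.6] 86.6
top link 90 [596.9 271.7  35.6] rect [596.8 271.3] [24.9 34.2] 82.6
top link 90 [588.7 212.1  34.9] rect [588.6 212.1] [23.9 35.1] 80.4
top link 89 [580.  153.1  35.4] rect [580.2 153.6] [24.6 34.5] 80.7
top boardrim 738 [592.2 242.5  26. ] rect [592.8 241.8] [242.   51.8] 82.2
top boardrim 122 [525.8 279.3  25.9] rect [526.1 281.4] [181.7   6.2] 82.0
top boardrim 35 [509.1 158.9  26. ] rect [509.2 159.5] [52.6  5.9] 81.8
top standtop 278 [449.1   6.6  40.3] rect [449.9   6.8] [57.6 59.6] 10.6
top handle 64 [449.8   7.  108.6] rect [449.9   6.9] [23.6 20.5] 12.6
top trayall 1506 [643.1 -19.4   8.8] rect [641.8 -17.9] [152.8 110.1] 80.6
top bowl 1948 [ 454.6 -164.    24.6] rect [ 454.4 -162.7] [144.2 144.6] 1.0
top coaster 138 [ 602.2 -252.9    4.7] rect [ 601.1 -250.7] [33.4 87.1] 74.2
top coaster 51 [ 609.1 -294.     7. ] rect [ 608.2 -293.5] [19.4 36.3] 64.3
top coaster 36 [ 584.6 -310.6    7.9] rect [ 592.  -311.4] [14.2 50.8] 68.8
top coaster 25 [ 577.9 -339.6    5.1] rect [ 578.4 -338.5] [15.  21.7] 70.8
top ju
[... 266 characters left out ...]
] [49.9 50.1] 58.0
scene link 152 [598.4 272.7  34.6] rect [597.5 273.2] [26.3 37.2] 83.3
scene boardrim 281 [525.9 265.6  25.2] rect [524.3 252.1] [239.1   9.4] 81.9
scene boardrim 1239 [598.4 258.4  25.7] rect [594.5 241.7] [243.3  53.5] 82.1
scene boardrim 47 [730.7 174.7  26.1] rect [729.4 173.2] [16.3 47.4] 60.5
scene standtop 253 [458.5  16.1  40.1] rect [451.1   8.5] [61.6 64.1] 8.1
scene handle 65 [453.7   9.8 107.5] rect [452.7   8.4] [25.8 22.4] 10.9
scene trayall 1483 [639.3 -24.7   9.1] rect [642.6 -20.6] [154.8 109.4] 80.5
scene bowl 1369 [ 445.2 -176.9   27. ] rect [ 455.  -162.1] [150.8 147.2] 65.3
scene jugtop 408 [ 568.9 -281.8   80.1] rect [ 578.5 -286.7] [ 65.  151.2] 68.0
```

```bash
cat > go.py <<'E'
import sys,numpy as np
from bench import *
from scipy.spatial.transform import Rotation as R
def pose():
    s=state();w,x,y,z=s["tool_rot"];return np.array(s["tcp_pos"]),R.from_quat([x,y,z,w]),s
def plan(tx,ty,tz,a):
    "target TCP mm, tool-x heading deg; prints turn (deg, tool axes) to do and shifts in present / target axes (mm)"
    p,r,s=pose();ca,sa=np.cos(np.radians(a)),np.sin(np.radians(a))
    T=R.from_matrix(np.array([[ca,sa,0],[sa,-ca,0],[0,0,-1]]))
    d=np.array([tx,ty,tz])-p*1000
    m=r.as_matrix();print("t",round(s["t"],2),"tcp",np.round(p*1000,1),"head",round(np.degrees(np.arctan2(m[1,0],m[0,0])),1),"tilt",np.round(m[2,:2],3),"F",np.round(s["contact_force"],1),"gap",round(s["finger_gap"],3))
    print("turn",np.round(np.degrees((r.inv()*T).as_rotvec()),2),"shift now-axes",np.round(m.T@d,1),"target-axes",np.round(T.as_matrix().T@d,1),"dist",round(np.linalg.norm(d),1))
if __name__=="__main__": plan(*map(float,sys.argv[1:5]))
E
python3 go.py 520 -350 220 18.2; python3 go.py 450.2 7.3 220 100.3
```

```text
t 0.1 tcp [ 210.1 -640.9  221.6] head 18.2 tilt [-0.    -0.002] F [ 0.4  0.3 -0.2] gap 0.997
turn [-0.1   0.   -0.05] shift now-axes [ 385.1 -179.9    1.9] target-axes [ 385.2 -179.6    1.6] dist 425.0
t 0.1 tcp [ 210.1 -640.9  221.6] head 18.2 tilt [-0.    -0.002] F [ 0.4  0.3 -0.2] gap 0.997
turn [-8.000e-02 -7.000e-02 -8.215e+01] shift now-axes [ 430.1 -541.1    2.5] target-axes [594.8 352.1   1.6] dist 691.2
```

```bash
python3 -m handwheel '[[[0,0,0,0.0385,-0.018,0,1],[0,0,0,0.0385,-0.018,0,1],[0,0,0,0.0385,-0.018,0,1],[0,0,0,0.0385,-0.018,0,1],[0,0,0,0.0385,-0.018,0,1],[0,0,0,0.0385,-0.018,0,1],[0,0,0,0.0385,-0.018,0,1],[0,0,0,0.0385,-0.018,0,1],[0,0,0,0.0385,-0.018,0,1],[0,0,0,0.0385,-0.018,0,1],[0,0,-10.25,0,0,0,1],[0,0,-10.25,0,0,0,1],[0,0,-10.25,0,0,0,1],[0,0,-10.25,0,0,0,1],[0,0,-10.25,0,0,0,1],[0,0,-10.25,0,0,0,1],[0,0,-10.25,0,0,0,1],[0,0,-10.25,0,0,0,1],[0,0,0,0,0,0,1]]]'; python3 go.py 450.2 7.3 220 100.3
```

```text
t: 2.48
tcp_pos: [0.5197, -0.3505, 0.222]
tool_rot: [-0.0, 0.643, 0.766, 0.0]
contact_force: [0.2, -0.3, -0.2]
finger_gap: 1.002
t 2.48 tcp [ 519.7 -350.5  222. ] head 100.0 tilt [ 0.001 -0.   ] F [ 0.2 -0.3 -0.2] gap 1.002
turn [-0.03 -0.05 -0.28] shift now-axes [364.4  -6.2   2.4] target-axes [364.4  -4.4   2. ] dist 364.5
```

```bash
python3 -m handwheel '[[[0,0,-0.3,0.0455,-0.0006,0,1],[0,0,0,0.0455,-0.0006,0,1],[0,0,0,0.0455,-0.0006,0,1],[0,0,0,0.0455,-0.0006,0,1],[0,0,0,0.0455,-0.0006,0,1],[0,0,0,0.0455,-0.0006,0,1],[0,0,0,0.0455,-0.0006,0,1],[0,0,0,0.0455,-0.0006,0,1],[0,0,0,0,0,0.03,1],[0,0,0,0,0,0.03,1],[0,0,0,0,0,0.03,1],[0,0,0,0,0,0,1]]]'; python3 go.py 450.2 7.3 46 100.3
python3 - <<'E'
from bench import *;import cv2
c=capture("scene");cv2.imwrite("pics/s1.png",cv2.resize(c["color"][140:290,260:420],None,fx=4,fy=4))
E
```

```text
t: 3.98
tcp_pos: [0.4477, 0.0066, 0.1309]
tool_rot: [-0.002, 0.64, 0.768, -0.001]
contact_force: [-0.1, 0.5, 0.3]
finger_gap: 0.998
t 3.98 tcp [447.7   6.6 130.9] head 100.3 tilt [ 0.001 -0.005] F [-0.1  0.5  0.3] gap 0.998
turn [-0.28 -0.07  0.04] shift now-axes [ 0.1  3.  84.9] target-axes [ 0.2  2.5 84.9] dist 85.0
```

View pics/s1.png

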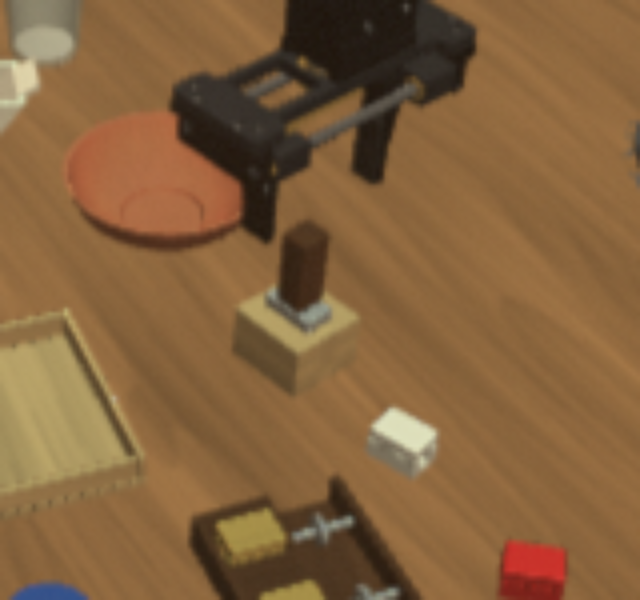

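The open fingers straddle the handle along the stand's x, so I'll descend and grip.

```bash
python3 -m handwheel '[[[-0.28,0,0,0,0.0027,0.02,1],[0,0,0,0,0,0.02,1],[0,0,0,0,0,0.02,1],[0,0,0,0,0,0.015,1],[0,0,0,0,0,0.01,1],[0,0,0,0,0,0,1]]]'; python3 go.py 450.2 7.3 46 100.3
```

```text
t: 4.78
tcp_pos: [0.4526, 0.0073, 0.0474]
tool_rot: [0.001, 0.64, 0.768, 0.002]
contact_force: [-0.1, -0.2, 0.2]
finger_gap: 0.997
t 4.78 tcp [452.6   7.3  47.4] head 100.4 tilt [-0.     0.005] F [-0.1 -0.2  0.2] gap 0.997
turn [0.26 0.   0.14] shift now-axes [ 0.5 -2.3  1.4] target-axes [ 0.5 -2.3  1.4] dist 2.8
```

```bash
python3 -m handwheel '[[[0.26,0,0,0.0004,-0.002,0.001,1],[0,0,0,0,0,0,1],[0,0,0,0,0,0,0],[0,0,0,0,0,0,0],[0,0,0,0,0,0,0],[0,0,0,0,0,0,0],[0,0,0,0,0,0,0],[0,0,0,0,0,0,0],[0,0,0,0,0,0,0]]]'; python3 go.py 450.2 7.3 46 100.3; python3 go.py 450.2 7.3 46 100.3
```

```text
t: 5.9
tcp_pos: [0.4505, 0.0073, 0.0465]
tool_rot: [0.0, 0.64, 0.769, 0.0]
contact_force: [-1.2, -0.0, 0.2]
finger_gap: 0.284
t 5.9 tcp [450.5   7.3  46.5] head 100.4 tilt [-0.  0.] F [-1.2 -0.   0.2] gap 0.284
turn [0.02 0.   0.15] shift now-axes [ 0.1 -0.3  0.5] target-axes [ 0.1 -0.3  0.5] dist 0.6
t 5.9 tcp [450.5   7.3  46.5] head 100.4 tilt [-0.  0.] F [-1.2 -0.   0.2] gap 0.284
turn [0.02 0.   0.15] shift now-axes [ 0.1 -0.3  0.5] target-axes [ 0.1 -0.3  0.5] dist 0.6
```

```bash
cat > brd.py <<'E'
import numpy as np,sys
O=np.array([578.5,244.3]);A=np.radians(-8.0);X=np.array([np.cos(A),np.sin(A)]);Y=np.array([-np.sin(A),np.cos(A)])
b2w=lambda x,y:O+x*X+y*Y
w2b=lambda p:np.array([(np.array(p)-O)@X,(np.array(p)-O)@Y])
E
python3 - <<'E'
from h import *;from brd import *
c=load("top0")
for u,v in((403,218),(306,203),(208,187),(112,174)): print(np.round(w2b(ray(c,u/5+140-.4,v/5+185-.4,.0165)[:2]*1000),1))
s=load("scene0")
for u,v in ((168,302),(206,364),(247,428),(292,494)):print(np.round(w2b(ray(s,u/3.3+290-.35,v/3.3+180-.35,.0165)[:2]*1000),1))
for s in(-90,-30,30):print(s,np.round(b2w(-20.5,s),1))
E
python3 -m handwheel '[[[0,0,0,0,0,-0.01,0],[0,0,0,0,0,-0.02,0],[0,0,0,0,0,-0.03,0],[0,0,0,0,0,-0.03,0],[0,0,9.2,0,0,0,0],[0,0,9.2,0,0,0,0],[0,0,0,0,0,0,0]]]'; python3 go.py 545.7 158.1 120 82
python3 - <<'E'
from bench import *;import cv2
c=capture("scene");cv2.imwrite("pics/s2.png",cv2.resize(c["color"][140:290,260:420],None,fx=4,fy=4))
E
```

```text
[-30.5 -89.6]
[-30.7 -29. ]
[-30.3  32.5]
[-31.6  92.6]
[-35.1 -91.2]
[-34.  -28.5]
[-34.1  31.9]
[-35.9  90.2]
-90 [545.7 158. ]
-30 [554.  217.4]
30 [562.4 276.9]
t: 6.78
tcp_pos: [0.4504, 0.0073, 0.137]
tool_rot: [0.0, 0.754, 0.657, 0.0]
contact_force: [-0.5, -0.9, -1.4]
finger_gap: 0.277
t 6.78 tcp [450.4   7.3 137. ] head 82.2 tilt [-0.     0.001] F [-0.5 -0.9 -1.4] gap 0.277
turn [0.05 0.01 0.17] shift now-axes [162.4  73.9  17.1] target-axes [162.6  73.4  17. ] dist 179.2
```

View pics/s2.png

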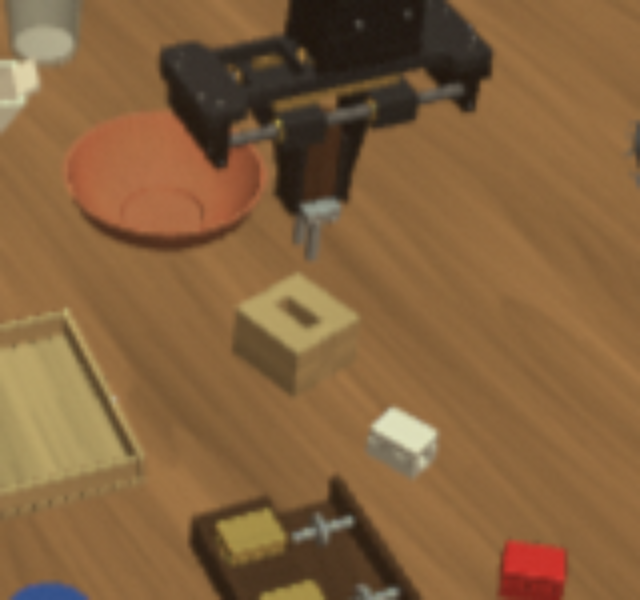

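```bash
python3 -m handwheel '[[[0,0,0.17,0.041,0.0185,0,0],[0,0,0,0.041,0.0185,0,0],[0,0,0,0.041,0.0185,0,0],[0,0,0,0.04,0.0185,0,0],[0,0,0,0,0,0.025,0],[0,0,0,0,0,0.02,0],[0,0,0,0,0,0,0],[0,0,0,0,0,0,0]]]'; python3 go.py 546.3 158.6 51 82
python3 - <<'E'
from bench import *;import cv2
c=capture("scene");cv2.imwrite("pics/s3.png",cv2.resize(c["color"][210:360,270:420],None,fx=4,fy=4))
c=capture("top");cv2.imwrite("pics/s3t.png",cv2.resize(c["color"][180:270,140:290],None,fx=5,fy=5))
E
```

```text
t: 7.82
tcp_pos: [0.5469, 0.1579, 0.092]
tool_rot: [0.0, 0.755, 0.655, 0.0]
contact_force: [1.3, 0.3, -0.5]
finger_gap: 0.269
t 7.83 tcp [546.9 157.9  92. ] head 81.9 tilt [0.    0.001] F [ 1.3  0.3 -0.5] gap 0.269
turn [ 0.05 -0.01 -0.14] shift now-axes [ 0.6 -0.8 41. ] target-axes [ 0.6 -0.7 41. ] dist 41.0
```

View pics/s3.png

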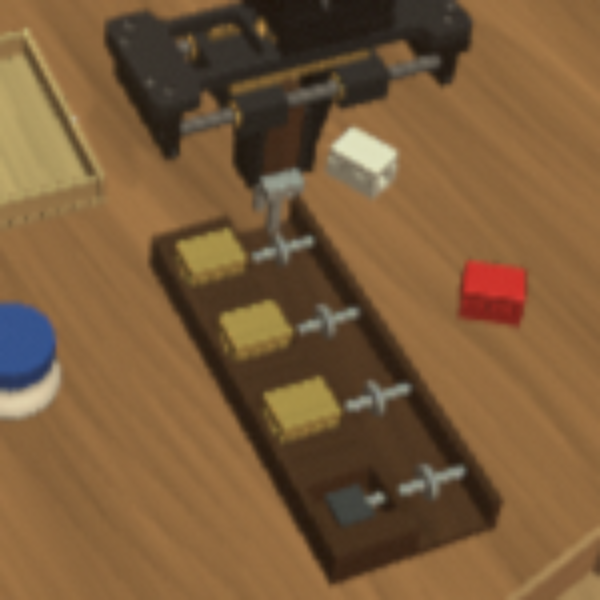

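View pics/s3t.png

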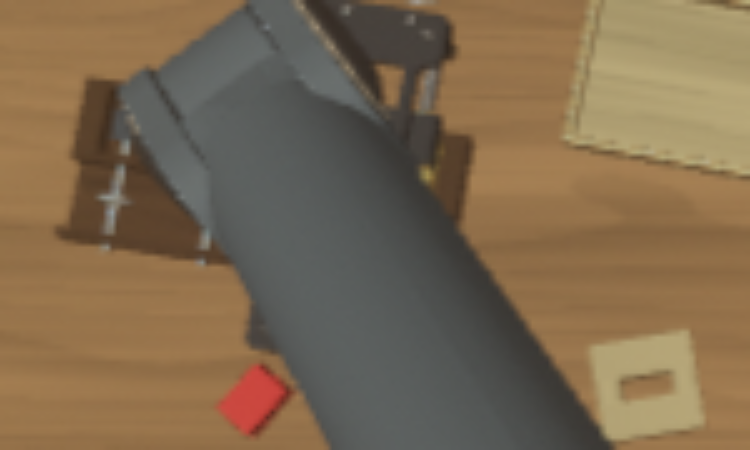

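```bash
python3 - <<'E'
from h import *;from brd import *
c=load("scene0")
for dy in(-9,9):
  p=np.array([546.9,157.9])+dy*Y;print(np.round((np.array(proj(c,[p[0]/1e3,p[1]/1e3,.0495]))-[270,210])*4,0))
E
python3 -m handwheel '[[[0,0,0,0.0006,-0.0007,0.015,0],[0,0,0,0,0,0.01,0],[0,0,0,0,0,0.006,0],[0,0,0,0,0,0,0]]]'; python3 go.py 546.3 158.6 51 82
```

```text
[258. 205.]
[271. 226.]
t: 8.43
tcp_pos: [0.5456, 0.1589, 0.0598]
tool_rot: [-0.0, 0.755, 0.655, -0.0]
contact_force: [0.4, -1.2, -1.4]
finger_gap: 0.273
t 8.43 tcp [545.6 158.9  59.8] head 81.9 tilt [-0.    -0.001] F [ 0.4 -1.2 -1.4] gap 0.273
turn [-0.05  0.02 -0.11] shift now-axes [-0.2  0.7  8.8] target-axes [-0.2  0.7  8.8] dist 8.9
```

Run:
```python
from bench import *;import cv2
from h import *;from brd import *
c=capture("scene");im=cv2.resize(c["color"][230:310,300:400],None,fx=7,fy=7,interpolation=cv2.INTER_CUBIC)
for dy in(-12,-6,6,12):
  for dx in (-3,3):
   for z in (.0173,.0533):
    p=np.array([545.6,158.9])+dy*Y+dx*X;q=(np.array(proj(c,[p[0]/1e3,p[1]/1e3,z]))-[300,230]+.5)*7
    cv2.circle(im,tuple(int(a) for a in q),3,(0,0,255) if z<.03 else (255,0,0),-1)
cv2.imwrite("pics/s4.png",im)
```

```text
(no output)
```

View pics/s4.png

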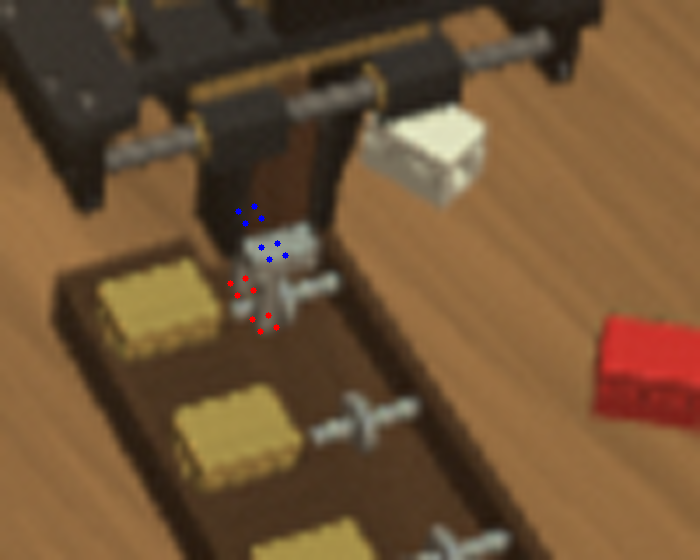

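The fork's near prong, with its tip at (265,330), matches the projection, and it stands astride bar 0. I'll lower to depth and push.

```bash
python3 -m handwheel '[[[0,0,0,0,0,0.005,0],[0,0,0,0,0.0005,0.004,0],[0,0,0,0,0,0,0],[0,0,0,0,-0.005,0,0],[0,0,0,0,-0.003,0,0],[0,0,0,0,0,0,0]]]'; python3 go.py 545.6 158.9 51 82
```

```text
t: 9.22
tcp_pos: [0.5398, 0.1599, 0.052]
tool_rot: [0.001, 0.755, 0.655, 0.001]
contact_force: [4.5, 0.4, -3.4]
finger_gap: 0.272
t 9.22 tcp [539.8 159.9  52. ] head 81.9 tilt [0.001 0.003] F [ 4.5  0.4 -3.4] gap 0.272
turn [ 0.17 -0.05 -0.12] shift now-axes [-0.2  5.8  1. ] target-axes [-0.2  5.8  1. ] dist 5.9
```

```bash
python3 -m handwheel '[[[0,0,0,0,-0.003,0,0],[0,0,0,0,-0.003,0,0],[0,0,0,0,-0.003,0,0],[0,0,0,0,-0.003,0,0],[0,0,0,0,0,0,0]]]'; python3 go.py 545.6 158.9 51 82
python3 - <<'E'
from bench import *;import cv2
c=capture("scene");im=cv2.resize(c["color"][230:310,300:400],None,fx=7,fy=7,interpolation=cv2.INTER_CUBIC)
cv2.imwrite("pics/s5.png",im)
E
```

```text
t: 9.85
tcp_pos: [0.5291, 0.1614, 0.0521]
tool_rot: [0.001, 0.756, 0.655, 0.002]
contact_force: [6.8, -0.8, -5.2]
finger_gap: 0.276
t 9.85 tcp [529.1 161.4  52.1] head 81.9 tilt [0.001 0.005] F [ 6.8 -0.8 -5.2] gap 0.276
turn [ 0.28 -0.08 -0.14] shift now-axes [-0.1 16.7  1.2] target-axes [-0.2 16.7  1.1] dist 16.7
```

View pics/s5.png

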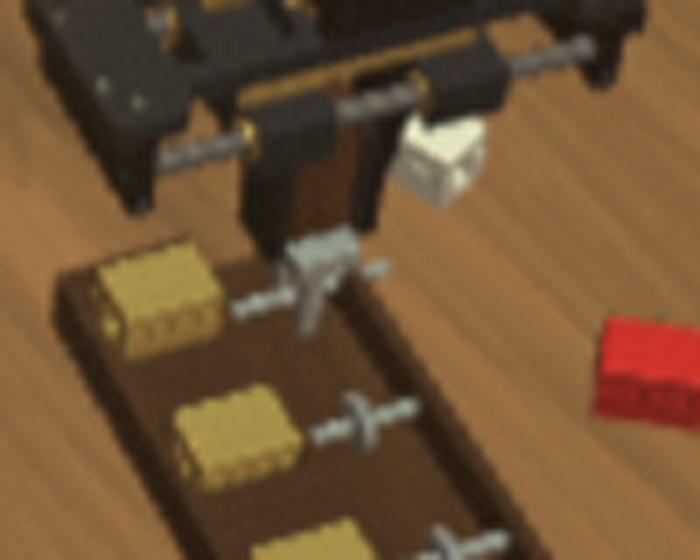

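Link 0 has popped up. I'll back off, lift and go on to station 1.

```bash
python3 -m handwheel '[[[0,0,0,0,0.006,0,0],[0,0,0,0,0.006,0,0],[0,0,0,0,0.0045,0,0],[0,0,0,0,0,-0.01,0],[0,0,0,0,0,-0.025,0],[0,0,0,0.03,0,0,0],[0,0,0,0.03,0,0,0],[0,0,0,0,0,0,0],[0,0,0,0,0,0,0]]]'; python3 go.py 554.6 218 51 82
```

```text
t: 11.02
tcp_pos: [0.5508, 0.2182, 0.0866]
tool_rot: [0.0, 0.755, 0.655, -0.001]
contact_force: [0.2, -0.2, -1.2]
finger_gap: 0.271
t 11.03 tcp [550.8 218.2  86.6] head 81.9 tilt [-0.001 -0.001] F [ 0.2 -0.2 -1.2] gap 0.271
turn [-0.03  0.07 -0.1 ] shift now-axes [ 0.4  3.8 35.6] target-axes [ 0.3  3.8 35.6] dist 35.8
```

```bash
python3 -m handwheel '[[[0,0,0,0.0003,0.0035,0.012,0],[0,0,0,0,0,0.012,0],[0,0,0,0,0,0,0],[0,0,0,0,0,0,0]]]'; python3 go.py 554.6 218 51 82
python3 - <<'E'
from bench import *;import cv2
c=capture("scene");im=cv2.resize(c["color"][230:320,300:400],None,fx=6,fy=6,interpolation=cv2.INTER_CUBIC)
cv2.imwrite("pics/s6.png",im)
E
```

```text
t: 11.52
tcp_pos: [0.555, 0.2185, 0.0624]
tool_rot: [-0.0, 0.755, 0.655, 0.0]
contact_force: [-0.7, -0.0, -1.8]
finger_gap: 0.275
t 11.53 tcp [555.  218.5  62.4] head 81.9 tilt [ 0. -0.] F [-0.7 -0.  -1.8] gap 0.275
turn [-0.   -0.   -0.12] shift now-axes [-0.6 -0.3 11.4] target-axes [-0.6 -0.3 11.4] dist 11.4
```

View pics/s6.png

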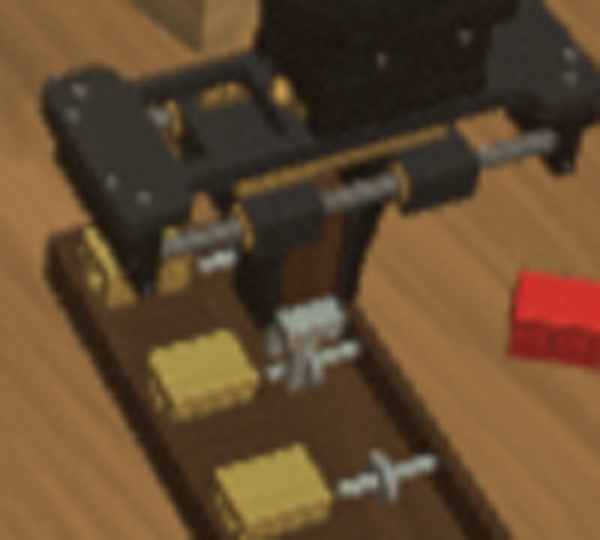

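The fork is astride bar 1. I'll lower and push.

```bash
python3 -m handwheel '[[[0,0,0,-0.0005,0,0.006,0],[0,0,0,0,0,0.005,0],[0,0,0,0,0,0,0],[0,0,0,0,-0.005,0,0],[0,0,0,0,-0.003,0,0],[0,0,0,0,-0.003,0,0],[0,0,0,0,-0.003,0,0],[0,0,0,0,-0.003,0,0],[0,0,0,0,-0.003,0,0],[0,0,0,0,-0.0005,0,0],[0,0,0,0,0,0,0]]]'; python3 go.py 554.6 218 51 82
python3 - <<'E'
from bench import *;import cv2
c=capture("scene");im=cv2.resize(c["color"][230:320,300:400],None,fx=6,fy=6,interpolation=cv2.INTER_CUBIC)
cv2.imwrite("pics/s7.png",im)
E
```

```text
t: 12.95
tcp_pos: [0.5377, 0.2206, 0.0522]
tool_rot: [0.002, 0.756, 0.655, 0.003]
contact_force: [6.5, -1.4, -5.9]
finger_gap: 0.276
t 12.95 tcp [537.7 220.6  52.2] head 81.8 tilt [0.002 0.006] F [ 6.5 -1.4 -5.9] gap 0.276
turn [ 0.34 -0.11 -0.15] shift now-axes [-0.1 17.1  1.3] target-axes [-0.2 17.1  1.2] dist 17.1
```

View pics/s7.png

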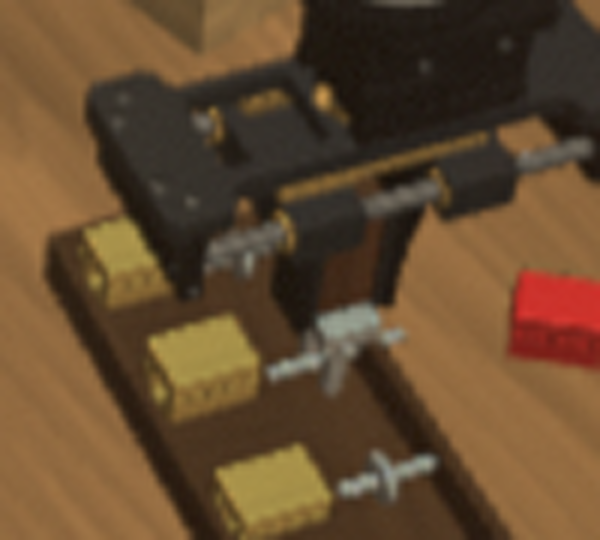

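Link 1 is up. On to station 2.

```bash
python3 -m handwheel '[[[0,0,0,0,0.007,0,0],[0,0,0,0,0.007,0,0],[0,0,0,0,0.0065,0,0],[0,0,0,0,0,-0.01,0],[0,0,0,0,0,-0.025,0],[0,0,0,0.03,0,0,0],[0,0,0,0.03,0,0,0],[0,0,0,0,0,0,0],[0,0,0,0,0,0.012,0],[0,0,0,0,0,0.012,0],[0,0,0,0,0,0,0],[0,0,0,0,0,0,0]]]'; python3 go.py 563 277.4 51 82
```

```text
t: 14.5
tcp_pos: [0.5635, 0.277, 0.0624]
tool_rot: [0.0, 0.756, 0.655, -0.0]
contact_force: [-0.3, -0.9, -0.6]
finger_gap: 0.272
t 14.5 tcp [563.5 277.   62.4] head 81.8 tilt [-0.  0.] F [-0.3 -0.9 -0.6] gap 0.272
turn [ 0.    0.01 -0.16] shift now-axes [ 0.3 -0.6 11.4] target-axes [ 0.3 -0.6 11.4] dist 11.4
```

```bash
python3 -m handwheel '[[[0,0,0,0.0003,0,0.006,0],[0,0,0,0,0,0.005,0],[0,0,0,0,0,0,0],[0,0,0,0,-0.005,0,0],[0,0,0,0,-0.003,0,0],[0,0,0,0,-0.003,0,0],[0,0,0,0,-0.003,0,0],[0,0,0,0,-0.003,0,0],[0,0,0,0,-0.003,0,0],[0,0,0,0,-0.0005,0,0],[0,0,0,0,0,0,0]]]'; python3 go.py 563 277.4 51 82
python3 - <<'E'
from bench import *;import cv2
c=capture("scene");im=cv2.resize(c["color"][230:320,300:400],None,fx=6,fy=6,interpolation=cv2.INTER_CUBIC)
cv2.imwrite("pics/s8.png",im)
E
```

```text
t: 15.88
tcp_pos: [0.5463, 0.2802, 0.0521]
tool_rot: [0.002, 0.756, 0.655, 0.003]
contact_force: [6.0, -0.1, -4.7]
finger_gap: 0.277
t 15.88 tcp [546.3 280.2  52.1] head 81.8 tilt [0.002 0.006] F [ 6.  -0.1 -4.7] gap 0.277
turn [ 0.33 -0.11 -0.16] shift now-axes [-0.4 17.   1.2] target-axes [-0.5 17.   1.1] dist 17.0
```

View pics/s8.png

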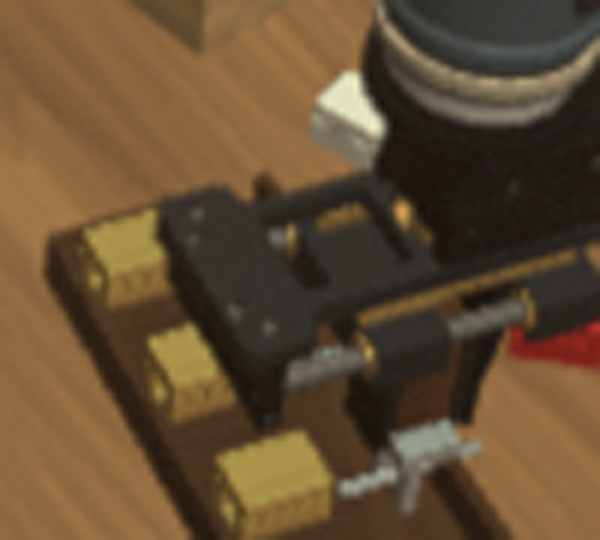

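All three links are up. Now I'll return the tool to its stand.

```bash
python3 -m handwheel '[[[0,0,0,0,0.007,0,0],[0,0,0,0,0.007,0,0],[0,0,0,0,0.0065,0,0],[0,0,0,0,0,-0.01,0],[0,0,0,0,0,-0.035,0],[0,0,0,0,0,-0.04,0],[0,0,0,0,0,0,0],[0,0,0,0,0,0,0]]]'; python3 go.py 450.2 7.3 137 100.3
python3 - <<'E'
from bench import *;from h import *
for n in("top","scene"):
    c=capture(n);np.savez(f"/tmp/{n}1.npz",**c);cv2.imwrite(f"pics/{n}1.png",c["color"])
E
python3 m.py 1 | egrep 'link|stand|tray|bowl'
```

```text
t: 16.92
tcp_pos: [0.5626, 0.2776, 0.1364]
tool_rot: [0.0, 0.755, 0.655, -0.0]
contact_force: [-0.1, 0.1, -1.1]
finger_gap: 0.276
t 16.93 tcp [562.6 277.6 136.4] head 81.9 tilt [-0.001 -0.   ] F [-0.1  0.1 -1.1] gap 0.276
turn [ -0.03   0.04 -18.39] shift now-axes [-283.4  -73.3   -0.3] target-axes [-245.8 -158.9   -0.6] dist 292.7
top link 202 [717.8 156.8  38.4] rect [718.7 157. ] [49.8 46.8] 3.6
top link 88 [597.6 270.9  44.1] rect [596.9 271. ] [24.4 33.7] 84.6
top link 93 [588.8 212.3  44.2] rect [588.5 211.9] [25.3 34.2] 85.1
top link 92 [580.2 153.   43.8] rect [580.8 152.9] [25.  34.9] 79.6
top standtop 347 [449.8   7.1  39.9] rect [450.1   7. ] [58.2 60. ] 10.6
top trayall 1503 [643.3 -21.2   8.8] rect [641.4 -20.1] [153.7 110.7] 80.8
top bowl 1948 [ 454.5 -164.2   24.5] rect [ 453.5 -162.1] [144.8 145.4] 45.4
scene link 120 [582.3 154.2  43.7] rect [582.3 154. ] [27.6 36.5] 81.7
scene link 135 [590.3 213.4  43.5] rect [590.3 212.4] [26.8 34.6] 82.5
scene link 337 [721.8 161.1  37.6] rect [721.4 159.1] [51.3 47.3] 61.1
scene link 150 [598.9 272.8  43.7] rect [598.8 272.2] [26.7 34.3] 81.7
scene standtop 343 [452.9   9.   39.4] rect [451.8   7.4] [62.4 64.1] 12.0
scene trayall 1456 [641.3 -41.8   9.2] rect [643.6 -37.1] [155.3 110.2] 80.3
scene bowl 1366 [ 445.  -176.7   26.9] rect [ 454.2 -162.2] [147.  149.8] 0.4
```

View pics/scene1.png

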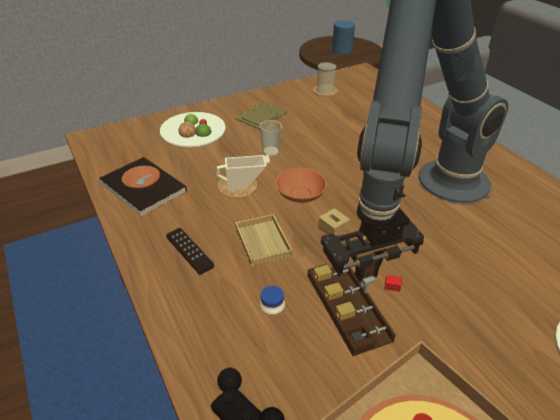

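All three links stand at z 44. The tray was being knocked towards −y just then, so I'll re-measure it later. Tool goes to the stand now.

```bash
python3 -m handwheel '[[[0,0,0,-0.0354,-0.0092,0,0],[0,0,0,-0.0354,-0.0092,0,0],[0,0,0,-0.0354,-0.0092,0,0],[0,0,0,-0.0354,-0.0092,0,0],[0,0,0,-0.0354,-0.0092,0,0],[0,0,0,-0.0354,-0.0092,0,0],[0,0,0,-0.0354,-0.0091,0,0],[0,0,0,-0.0354,-0.0091,0,0],[0,0,-9.2,0,0,0,0],[0,0,-9.2,0,0,0,0],[0,0,0,0,0,0.02,0],[0,0,0,0,0,0.015,0],[0,0,0,0,0,0,0],[0,0,0,0,0,0,0]]]'; python3 go.py 450.4 7.3 46.5 100.4
python3 - <<'E'
from bench import *;from h import *
c=capture("scene");im=cv2.resize(c["color"][170:260,290:390],None,fx=6,fy=6,interpolation=cv2.INTER_CUBIC)
cv2.imwrite("pics/s9.png",im)
E
```

```text
t: 18.77
tcp_pos: [0.451, 0.0081, 0.1016]
tool_rot: [0.0, 0.641, 0.768, 0.0]
contact_force: [0.1, 0.3, -1.1]
finger_gap: 0.274
t 18.77 tcp [451.    8.1 101.6] head 100.3 tilt [0. 0.] F [ 0.1  0.3 -1.1] gap 0.274
turn [ 0.02 -0.01 -0.1 ] shift now-axes [-0.6 -0.7 55.1] target-axes [-0.6 -0.7 55.1] dist 55.1
```

View pics/s9.png

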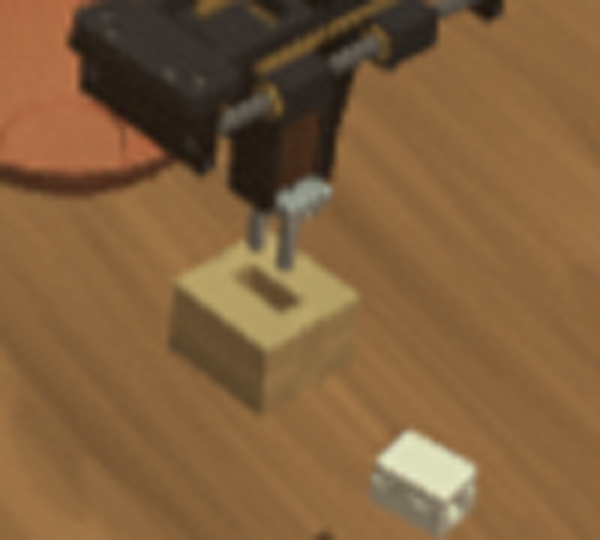

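```bash
python3 -m handwheel '[[[0,0,0,-0.0006,-0.0007,0.015,0],[0,0,0,0,0,0.01,0],[0,0,0,0,0,0,0]]]'; python3 go.py 450.4 7.3 46.5 100.4;python3 -m handwheel '[[[0,0,0,0,0,0.01,0],[0,0,0,0,0,0.01,0],[0,0,0,0,0,0.005,0],[0,0,0,0,0,0.003,0],[0,0,0,0,0,0,0]]]'; python3 go.py 450.4 7.3 46.5 100.4
```

```text
t: 19.2
tcp_pos: [0.4493, 0.007, 0.0755]
tool_rot: [-0.001, 0.641, 0.768, -0.001]
contact_force: [0.4, 0.2, -0.9]
finger_gap: 0.275
t 19.2 tcp [449.3   7.   75.5] head 100.3 tilt [ 0.001 -0.002] F [ 0.4  0.2 -0.9] gap 0.275
turn [-0.12 -0.03 -0.11] shift now-axes [ 0.1  1.2 29. ] target-axes [ 0.1  1.1 29. ] dist 29.0
t: 19.82
tcp_pos: [0.4502, 0.0071, 0.0484]
tool_rot: [0.0, 0.641, 0.768, 0.0]
contact_force: [0.1, -0.1, -1.6]
finger_gap: 0.275
t 19.82 tcp [450.2   7.1  48.4] head 100.3 tilt [0. 0.] F [ 0.1 -0.1 -1.6] gap 0.275
turn [ 0.01 -0.   -0.11] shift now-axes [0.2 0.2 1.9] target-axes [0.2 0.2 1.9] dist 1.9
```

```bash
python3 -m handwheel '[[[0,0,0,0,0,0.0012,0],[0,0,0,0,0,0,0]]]'; python3 go.py 450.4 7.3 46.5 100.4;python3 -m handwheel '[[[0,0,0,0,0,0,1],[0,0,0,0,0,0,1],[0,0,0,0,0,0,1],[0,0,0,0,0,0,1],[0,0,0,0,0,-0.02,1],[0,0,0,0,0,-0.03,1],[0,0,0,0,0,-0.05,1],[0,0,0,0,0,-0.05,1],[0,0,0,0,0,-0.03,1],[0,0,0,0,0,0,1]]]'
python3 - <<'E'
from bench import *;from h import *
for n in("top","scene"):
    c=capture(n);np.savez(f"/tmp/{n}2.npz",**c);cv2.imwrite(f"pics/{n}2.png",c["color"])
E
python3 m.py 2 | egrep 'link|stand|handle|tray|bowl'
```

```text
t: 20.08
tcp_pos: [0.4504, 0.007, 0.0475]
tool_rot: [0.0, 0.641, 0.768, 0.0]
contact_force: [-0.2, -0.1, -1.8]
finger_gap: 0.274
t 20.07 tcp [450.4   7.   47.5] head 100.3 tilt [-0.     0.001] F [-0.2 -0.1 -1.8] gap 0.274
turn [ 0.04  0.01 -0.12] shift now-axes [0.2 0.1 1. ] target-axes [0.2 0.1 1. ] dist 1.0
t: 21.32
tcp_pos: [0.4517, 0.0072, 0.2296]
tool_rot: [0.003, 0.641, 0.767, 0.001]
contact_force: [-0.6, -0.1, 0.5]
finger_gap: 0.997
top link 201 [717.8 157.   38. ] rect [718.5 157.1] [49.  46.6] 4.9
top link 93 [597.2 271.7  44.3] rect [596.6 272.1] [34.7 27. ] 3.4
top link 93 [589.2 212.3  43.9] rect [588.9 212.4] [24.4 35. ] 82.1
top link 92 [580.8 153.1  43.7] rect [580.6 153.5] [34.7 26.8] 0.1
top trayall 1424 [646.  -57.2   8.4] rect [644.9 -58.7] [151.5 110.7] 80.5
top bowl 1944 [ 454.5 -164.    24.6] rect [ 454.  -161.7] [145.8 145.3] 45.4
scene link 121 [582.2 154.4  43.6] rect [582.1 153.5] [26.2 35.8] 82.6
scene link 135 [590.7 213.5  43.8] rect [590.5 213.3] [25.9 36.5] 79.4
scene link 335 [721.8 160.8  37.5] rect [720.6 159.4] [49.5 50. ] 9.3
scene link 153 [598.7 272.8  43.6] rect [598.7 272.1] [26.3 35. ] 84.0
scene standtop 258 [458.7  16.6  39.9] rect [451.2   7.4] [61.3 64.8] 10.0
scene handle 65 [453.2   9.5 107.3] rect [453.    8.8] [23.8 24.3] 9.1
scene trayall 1300 [642.3 -61.    8.7] rect [646.2 -59.8] [154.8 109.9] 80.6
scene bowl 1373 [ 444.8 -176.9   26.8] rect [ 439.8 -175. ] [189.6 146.4] 40.3
```

View pics/scene2.png

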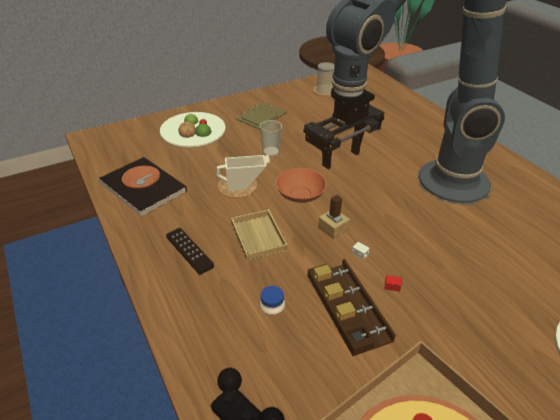

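Tool is seated (handle top at the same height as at the start). The tray now rests at about (645,-60), yaw -9.5°. Now link 0.

```bash
python3 go.py 581.4 153.4 130 82
```

```text
t 21.43 tcp [449.7   6.9 226.8] head 100.3 tilt [-0. -0.] F [ 0.7 -1.  -0.5] gap 1.001
turn [-0.02  0.02 18.27] shift now-axes [120.7 155.8  96.7] target-axes [163.4 110.   96.8] dist 219.5
```

```bash
python3 -m handwheel '[[[0,0,0,0.0302,0.039,0.015,0.6],[0,0,0,0.0302,0.039,0.02,0.6],[0,0,0,0.0302,0.039,0.03,0.6],[0,0,0,0.0302,0.039,0.03,0.6],[0,0,9.13,0,0,0,0.6],[0,0,9.13,0,0,0,0.6],[0,0,0,0,0,0,0.6],[0,0,0,0,0,0,0.6]]]'; python3 go.py 581.4 153.4 28.5 82
```

```text
t: 22.42
tcp_pos: [0.5815, 0.1536, 0.1314]
tool_rot: [-0.0, 0.754, 0.657, -0.001]
contact_force: [0.0, -0.7, 0.8]
finger_gap: 0.6
t 22.43 tcp [581.5 153.6 131.4] head 82.2 tilt [-0.001 -0.001] F [ 0.  -0.7  0.8] gap 0.6
turn [-0.07  0.03  0.17] shift now-axes [ -0.2   0.  102.9] target-axes [-3.000e-01 -1.000e-01  1.029e+02] dist 102.9
```

```bash
python3 -m handwheel '[[[0,0,0.17,0,0,0.03,0.6],[0,0,0,0,0,0.03,0.6],[0,0,0,0,0,0.025,0.6],[0,0,0,0,0,0.013,0.6],[0,0,0,0,0,0.004,0.6],[0,0,0,0,0,0,0.6]]]'; python3 go.py 581.4 153.4 28.5 82
python3 - <<'E'
from bench import *;from h import *
c=capture("scene");im=cv2.resize(c["color"][220:310,290:390],None,fx=6,fy=6,interpolation=cv2.INTER_CUBIC)
cv2.imwrite("pics/s10.png",im)
E
```

```text
t: 23.18
tcp_pos: [0.5826, 0.154, 0.0309]
tool_rot: [0.0, 0.755, 0.655, 0.001]
contact_force: [0.1, -0.9, 0.2]
finger_gap: 0.598
t 23.18 tcp [582.6 154.   30.9] head 81.9 tilt [0.001 0.001] F [ 0.1 -0.9  0.2] gap 0.598
turn [ 0.07 -0.03 -0.13] shift now-axes [-0.7 -1.2  2.4] target-axes [-0.7 -1.2  2.4] dist 2.8
```

View pics/s10.png

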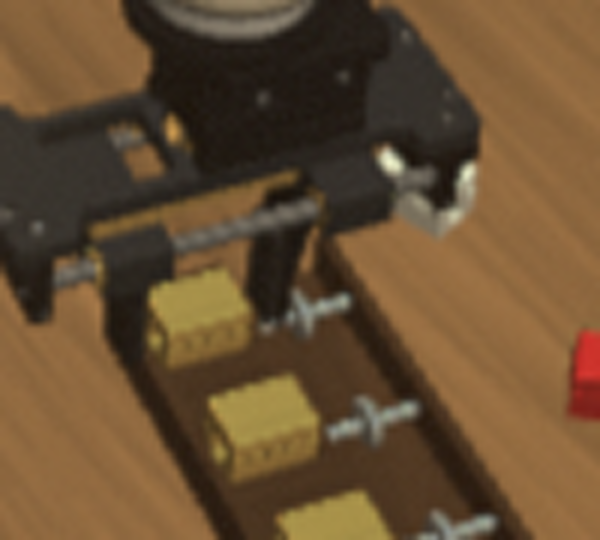

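```bash
python3 -m handwheel '[[[0,0,0,-0.0003,-0.0008,0.0015,0.6],[0,0,0,0,0,0,0.2],[0,0,0,0,0,0,0.2],[0,0,0,0,0,0,0.2],[0,0,0,0,0,0,0.2],[0,0,0,0,0,0,0.2],[0,0,0,0,0,-0.01,0.2],[0,0,0,0,0,-0.02,0.2],[0,0,0,0,0,-0.03,0.2],[0,0,0,0,0,-0.04,0.2],[0,0,0,0,0,0,0.2]]]'; python3 go.py 638.1 -103.7 129 80.6
```

```text
t: 24.6
tcp_pos: [0.5838, 0.155, 0.1337]
tool_rot: [0.002, 0.756, 0.655, 0.004]
contact_force: [0.9, 0.4, -0.9]
finger_gap: 0.409
t 24.6 tcp [583.8 155.  133.7] head 81.9 tilt [0.004 0.008] F [ 0.9  0.4 -0.9] gap 0.409
turn [ 0.46 -0.21  1.25] shift now-axes [-248.4   90.4    4.5] target-axes [-246.3   95.8    4.7] dist 264.3
```

```bash
python3 -m handwheel '[[[0,0,0,-0.0355,0.0126,0,0.2],[0,0,0,-0.0355,0.0126,0,0.2],[0,0,0,-0.0355,0.0126,0,0.2],[0,0,0,-0.0355,0.0126,0,0.2],[0,0,0,-0.0355,0.0126,0,0.2],[0,0,0,-0.0355,0.0126,0,0.2],[0,0,0,-0.0355,0.0126,0,0.2],[0,0,1.3,0,0,0.03,0.2],[0,0,0,0,0,0.03,0.2],[0,0,0,0,0,0,0.2],[0,0,0,0,0,0,0.2]]]'; python3 go.py 638.1 -103.7 14 80.6
python3 - <<'E'
from bench import *;from h import *
for n in["scene"]:
    c=capture(n);np.savez(f"/tmp/{n}3.npz",**c);cv2.imwrite(f"pics/{n}3.png",cv2.resize(c["color"][150:290,200:340],None,fx=4,fy=4))
c=capture("top");np.savez("/tmp/top3.npz",**c)
E
python3 m.py 3|grep tray
```

```text
t: 25.98
tcp_pos: [0.6341, -0.1046, 0.0699]
tool_rot: [0.0, 0.763, 0.647, 0.001]
contact_force: [1.2, -0.0, -0.5]
finger_gap: 0.408
t 25.98 tcp [ 634.1 -104.6   69.9] head 80.6 tilt [0.    0.002] F [ 1.2 -0.  -0.5] gap 0.408
turn [ 0.09 -0.02 -0.03] shift now-axes [ 1.6  3.7 55.9] target-axes [ 1.6  3.8 55.9] dist 56.1
top trayall 768 [651.5 -24.5   8.9] rect [650.2 -25.6] [ 85.2 110.7] 82.2
scene trayall 1329 [642.4 -61.1   8.9] rect [645.9 -58.4] [150.5 110.4] 81.0
```

View pics/scene3.png

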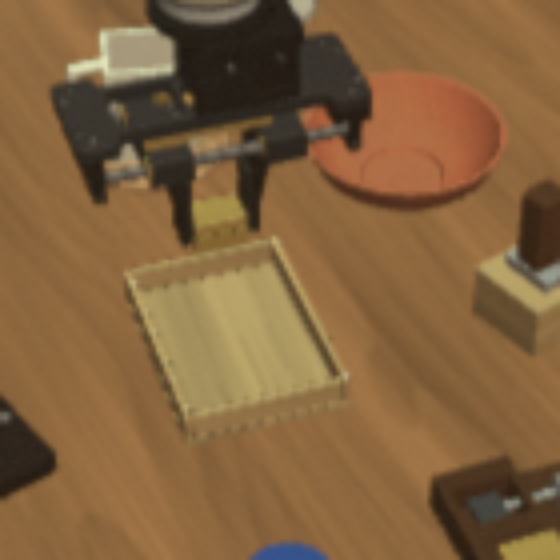

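```bash
python3 -m handwheel '[[[0,0,0,0.002,0.0033,0.02,0.2],[0,0,0,0,0,0.02,0.2],[0,0,0,0,0,0.01,0.2],[0,0,0,0,0,0.004,0.2],[0,0,0,0,0,0,0.2]]]'; python3 go.py 638.1 -103.7 14 80.6
```

```text
t: 26.7
tcp_pos: [0.6371, -0.1033, 0.0148]
tool_rot: [0.0, 0.763, 0.647, 0.0]
contact_force: [-0.4, -0.3, 1.1]
finger_gap: 0.409
t 26.7 tcp [ 637.1 -103.3   14.8] head 80.6 tilt [0. 0.] F [-0.4 -0.3  1.1] gap 0.409
turn [ 0.02 -0.01 -0.04] shift now-axes [-0.2  1.   0.8] target-axes [-0.2  1.   0.8] dist 1.3
```

```bash
python3 -m handwheel '[[[0,0,0,0,0,0,0.6],[0,0,0,0,0,0,0.6],[0,0,0,0,0,0,0.6],[0,0,0,0,0,-0.02,0.6],[0,0,0,0,0,-0.04,0.6],[0,0,0,0,0,-0.055,0.6],[0,0,0,0,0,0,0.6]]]'; python3 go.py 589.6 212.6 130 82
```

```text
t: 27.58
tcp_pos: [0.6409, -0.1031, 0.1367]
tool_rot: [0.004, 0.763, 0.646, 0.004]
contact_force: [0.7, 0.7, -0.2]
finger_gap: 0.599
t 27.57 tcp [ 640.9 -103.1  136.7] head 80.6 tilt [0.001 0.012] F [ 0.7  0.7 -0.2] gap 0.599
turn [ 0.69 -0.03 -1.45] shift now-axes [ 303.  -102.5    5.7] target-axes [305.5 -94.7   6.7] dist 319.9
```

```bash
python3 -m handwheel '[[[0,0,0,0.038,-0.0124,0,0.6],[0,0,0,0.038,-0.0124,0,0.6],[0,0,0,0.038,-0.0124,0,0.6],[0,0,0,0.038,-0.0124,0,0.6],[0,0,0,0.038,-0.0124,0,0.6],[0,0,0,0.038,-0.0124,0,0.6],[0,0,0,0.038,-0.0124,0,0.6],[0,0,-1.4,0.038,-0.0124,0,0.6],[0,0,0,0,0,0,0.6],[0,0,0,0,0,0,0.6]]]'; python3 go.py 589.6 212.6 28.5 82;python3 - <<'E'
from bench import *;from h import *
for n in["scene"]:
    c=capture(n);cv2.imwrite(f"pics/scene4.png",cv2.resize(c["color"][150:290,200:340],None,fx=4,fy=4))
E
```

```text
t: 28.82
tcp_pos: [0.5891, 0.2118, 0.1298]
tool_rot: [0.0, 0.755, 0.656, -0.0]
contact_force: [-0.3, -0.4, -0.3]
finger_gap: 0.599
t 28.82 tcp [589.1 211.8 129.8] head 81.9 tilt [-0.001  0.   ] F [-0.3 -0.4 -0.3] gap 0.599
turn [ 0.02  0.07 -0.07] shift now-axes [  1.    0.4 101.3] target-axes [  0.9   0.4 101.3] dist 101.3
```

View pics/scene4.png

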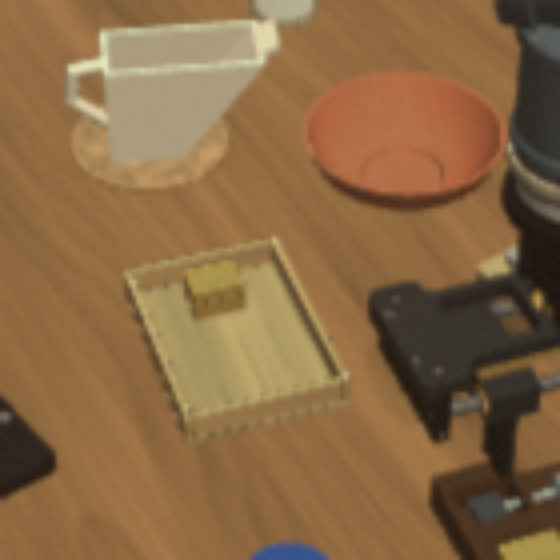

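Link 0 lies flat in the tray near its −y end. Now link 1.

```bash
python3 -m handwheel '[[[0,0,0,0.001,0.0005,0.03,0.6],[0,0,0,0,0,0.03,0.6],[0,0,0,0,0,0.025,0.6],[0,0,0,0,0,0.012,0.6],[0,0,0,0,0,0.0035,0.6],[0,0,0,0,0,0,0.6],[0,0,0,0,0,0,0.6]]]'; python3 go.py 589.6 212.6 29 82
```

```text
t: 29.75
tcp_pos: [0.5904, 0.2139, 0.0304]
tool_rot: [0.0, 0.755, 0.656, 0.001]
contact_force: [0.0, 0.7, 0.0]
finger_gap: 0.602
t 29.75 tcp [590.4 213.9  30.4] head 81.9 tilt [0.001 0.002] F [0.  0.7 0. ] gap 0.602
turn [ 0.11 -0.05 -0.05] shift now-axes [-1.4 -0.6  1.4] target-axes [-1.4 -0.6  1.4] dist 2.1
```

```bash
python3 -m handwheel '[[[0,0,0,-0.001,-0.0004,0.001,0.6],[0,0,0,0,0,0,0.2],[0,0,0,0,0,0,0.2],[0,0,0,0,0,0,0.2],[0,0,0,0,0,0,0.2],[0,0,0,0,0,0,0.2],[0,0,0,0,0,-0.01,0.2],[0,0,0,0,0,-0.02,0.2],[0,0,0,0,0,-0.03,0.2],[0,0,0,0,0,-0.04,0.2],[0,0,0,0,0,0,0.2],[0,0,0,0,0,0,0.2]]]'; python3 go.py 645.5 -59.3 130 80.6
```

```text
t: 31.25
tcp_pos: [0.589, 0.2124, 0.1289]
tool_rot: [0.0, 0.755, 0.656, 0.0]
contact_force: [0.0, -0.0, -0.7]
finger_gap: 0.41
t 31.25 tcp [589.  212.4 128.9] head 81.9 tilt [-0.     0.001] F [ 0.  -0.  -0.7] gap 0.41
turn [0.05 0.01 1.35] shift now-axes [-261.1   94.    -1. ] target-axes [-258.8  100.1   -1.1] dist 277.5
```

```bash
python3 -m handwheel '[[[0,0,0,-0.0373,0.0134,0,0.2],[0,0,0,-0.0373,0.0134,0,0.2],[0,0,0,-0.0373,0.0134,0,0.2],[0,0,0,-0.0373,0.0134,0,0.2],[0,0,0,-0.0373,0.0134,0,0.2],[0,0,0,-0.0373,0.0134,0,0.2],[0,0,0,-0.0373,0.0134,0,0.2],[0,0,1.3,0,0,0.03,0.2],[0,0,0,0,0,0.03,0.2],[0,0,0,0,0,0.025,0.2],[0,0,0,0,0,0,0.2],[0,0,0,0,0,0,0.2]]]'; python3 go.py 645.5 -59.3 14 80.6
```

```text
t: 32.75
tcp_pos: [0.6458, -0.0588, 0.0438]
tool_rot: [0.0, 0.762, 0.647, 0.0]
contact_force: [0.2, 0.0, 0.2]
finger_gap: 0.408
t 32.75 tcp [645.8 -58.8  43.8] head 80.7 tilt [0.    0.001] F [0.2 0.  0.2] gap 0.408
turn [ 0.04 -0.02  0.06] shift now-axes [-0.5 -0.2 29.8] target-axes [-0.5 -0.2 29.8] dist 29.8
```

```bash
python3 -m handwheel '[[[0,0,0,0,0,0.015,0.2],[0,0,0,0,0,0.01,0.2],[0,0,0,0,0,0.004,0.2],[0,0,0,0,0,0,0.2],[0,0,0,0,0,0,0.6],[0,0,0,0,0,0,0.6],[0,0,0,0,0,0,0.6],[0,0,0,0,0,-0.02,0.6],[0,0,0,0,0,-0.04,0.6],[0,0,0,0,0,-0.055,0.6],[0,0,0,0,0,0,0.6],[0,0,0,0,0,0,0.6]]]'; python3 go.py 597.7 272.2 130 82
```

```text
t: 34.25
tcp_pos: [0.6454, -0.0592, 0.1302]
tool_rot: [0.001, 0.762, 0.647, 0.0]
contact_force: [-0.0, 0.2, -0.5]
finger_gap: 0.598
t 34.25 tcp [645.4 -59.2 130.2] head 80.6 tilt [-0.     0.001] F [-0.   0.2 -0.5] gap 0.598
turn [ 0.07  0.02 -1.35] shift now-axes [ 319.2 -100.9   -0. ] target-axes [ 3.215e+02 -9.330e+01  2.000e-01] dist 334.8
```

```bash
python3 -m handwheel '[[[0,0,0,0.0399,-0.0126,0,0.6],[0,0,0,0.0399,-0.0126,0,0.6],[0,0,0,0.0399,-0.0126,0,0.6],[0,0,0,0.0399,-0.0126,0,0.6],[0,0,0,0.0399,-0.0126,0,0.6],[0,0,0,0.0399,-0.0126,0,0.6],[0,0,0,0.0399,-0.0126,0,0.6],[0,0,0,0.0399,-0.0126,0,0.6],[0,0,-1.4,0,0,0.03,0.6],[0,0,0,0,0,0.03,0.6],[0,0,0,0,0,0,0.6],[0,0,0,0,0,0,0.6]]]'; python3 go.py 597.7 272.2 29 82;python3 - <<'E'
from bench import *;from h import *
for n in["scene"]:
    c=capture(n);cv2.imwrite(f"pics/scene5.png",cv2.resize(c["color"][150:330,200:410],None,fx=3.5,fy=3.2))
E
```

```text
t: 35.75
tcp_pos: [0.598, 0.2725, 0.0697]
tool_rot: [-0.0, 0.754, 0.656, 0.0]
contact_force: [0.2, 0.1, 0.8]
finger_gap: 0.596
t 35.75 tcp [598.  272.5  69.7] head 82.0 tilt [0. 0.] F [0.2 0.1 0.8] gap 0.596
turn [ 0.01 -0.02  0.05] shift now-axes [-0.3 -0.3 40.7] target-axes [-0.3 -0.3 40.7] dist 40.7
```

View pics/scene5.png

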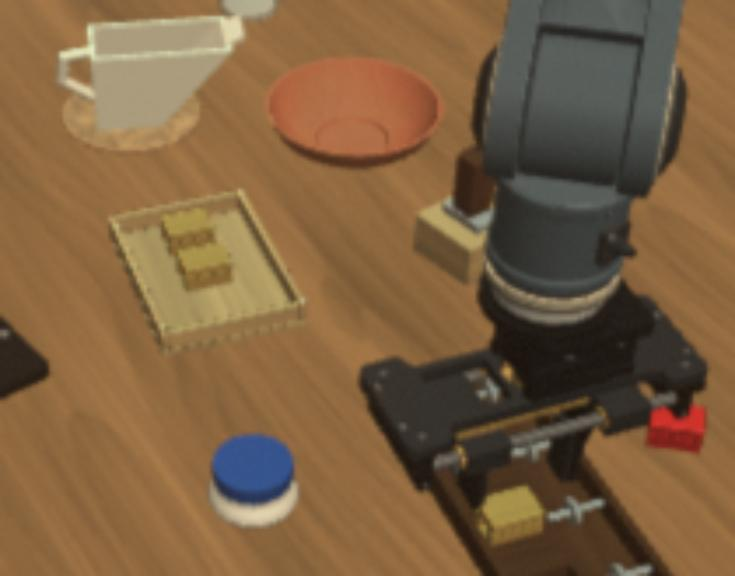

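Two links are in the tray and the fingers straddle link 2.

```bash
python3 -m handwheel '[[[0,0,0,-0.0003,0,0.02,0.6],[0,0,0,0,0,0.013,0.6],[0,0,0,0,0,0.005,0.6],[0,0,0,0,0,0.002,0.6],[0,0,0,0,0,0,0.6],[0,0,0,0,0,0,0.2],[0,0,0,0,0,0,0.2],[0,0,0,0,0,0,0.2],[0,0,0,0,0,0,0.2],[0,0,0,0,0,0,0.2],[0,0,0,0,0,-0.01,0.2],[0,0,0,0,0,-0.02,0.2],[0,0,0,0,0,-0.03,0.2],[0,0,0,0,0,-0.04,0.2],[0,0,0,0,0,0,0.2],[0,0,0,0,0,0,0.2]]]'
python3 - <<'E'
from bench import *;from h import *
for n in("top","scene"):
    c=capture(n);np.savez(f"/tmp/{n}4.npz",**c)
E
python3 m.py 4 |egrep 'tray|bowl'; python3 go.py 652.9 -14.9 130 80.6
```

```text
t: 37.8
tcp_pos: [0.5976, 0.2717, 0.1298]
tool_rot: [0.0, 0.754, 0.656, 0.0]
contact_force: [0.2, -1.2, -1.2]
finger_gap: 0.413
top trayall 1428 [645.2 -56.9  11.2] rect [645.3 -58.3] [151.9 110.3] 80.6
top bowl 1948 [ 454.5 -164.2   24.5] rect [ 454.4 -162.5] [144.1 144.6] 1.0
scene trayall 1046 [643.5 -53.7  10. ] rect [646. -59.] [152.1 109.4] 80.6
scene bowl 1369 [ 445.  -176.8   27.1] rect [ 454.8 -162. ] [150.2 147.1] 54.8
t 37.9 tcp [597.2 271.4 128.5] head 82.1 tilt [-0.001 -0.001] F [ 0.   0.4 -2.4] gap 0.412
turn [-0.07  0.08  1.45] shift now-axes [-275.8   94.8   -1.3] target-axes [-273.3  101.7   -1.5] dist 291.7
```

```bash
python3 -m handwheel '[[[0,0,0,-0.0394,0.0135,0,0.2],[0,0,0,-0.0394,0.0135,0,0.2],[0,0,0,-0.0394,0.0135,0,0.2],[0,0,0,-0.0394,0.0135,0,0.2],[0,0,0,-0.0394,0.0135,0,0.2],[0,0,0,-0.0394,0.0135,0,0.2],[0,0,0,-0.0394,0.0135,0,0.2],[0,0,1.4,0,0,0.03,0.2],[0,0,0,0,0,0.03,0.2],[0,0,0,0,0,0.025,0.2],[0,0,0,0,0,0,0.2],[0,0,0,0,0,0,0.2]]]'; python3 go.py 652.9 -14.9 14 80.6
```

```text
t: 39.4
tcp_pos: [0.6537, -0.0139, 0.0448]
tool_rot: [0.0, 0.762, 0.647, 0.0]
contact_force: [0.2, -0.4, 0.2]
finger_gap: 0.412
t 39.4 tcp [653.7 -13.9  44.8] head 80.7 tilt [0.    0.001] F [ 0.2 -0.4  0.2] gap 0.412
turn [ 0.04 -0.03  0.06] shift now-axes [-1.1 -0.6 30.8] target-axes [-1.1 -0.6 30.8] dist 30.8
```

```bash
python3 -m handwheel '[[[0,0,0,-0.001,-0.0005,0.015,0.2],[0,0,0,0,0,0.01,0.2],[0,0,0,0,0,0.005,0.2],[0,0,0,0,0,0,0.2],[0,0,0,0,0,0,0.6],[0,0,0,0,0,0,0.6],[0,0,0,0,0,0,0.6],[0,0,0,0,0,-0.02,0.6],[0,0,0,0,0,-0.04,0.6],[0,0,0,0,0,-0.055,0.6],[0,0,0,0.05,0,-0.05,1],[0,0,0,0.05,0,-0.05,1],[0,0,0,0.05,0,0,1],[0,0,0,0.05,0,0,1]]]'
python3 - <<'E'
from bench import *;from h import *
for n in("top","scene"):
    c=capture(n);np.savez(f"/tmp/{n}5.npz",**c);cv2.imwrite(f"pics/{n}5.png",c["color"])
c=load("top5");cv2.imwrite("pics/z5.png",cv2.resize(c["color"][160:290,240:440],None,fx=4,fy=4,interpolation=cv2.INTER_CUBIC))
E
python3 m.py 5 |egrep 'tray|bowl|jug|handle'
```

```text
t: 41.15
tcp_pos: [0.6838, 0.1723, 0.2207]
tool_rot: [0.001, 0.763, 0.647, 0.002]
contact_force: [-0.1, -0.1, -0.7]
finger_gap: 0.954
top trayall 1419 [645.5 -57.1  12.9] rect [646.7 -58.3] [150.9 116.2] 82.4
top bowl 1949 [ 454.5 -164.    24.5] rect [ 455.  -162.8] [145.6 144.9] 0.6
top jugtop 325 [ 561.6 -281.6   82.6] rect [ 576.2 -287.2] [ 56.7 151.8] 69.2
scene trayall 580 [663.7 -48.3  11.6] rect [646.7 -55.1] [144.7 109.8] 80.5
scene bowl 82 [ 501.7 -205.5   38.9] rect [ 505.1 -200.2] [67.8 17.7] 61.0
scene jugtop 416 [ 570.2 -281.7   80.1] rect [ 578.2 -287.1] [ 65.6 151.6] 68.0
```

View pics/z5.png

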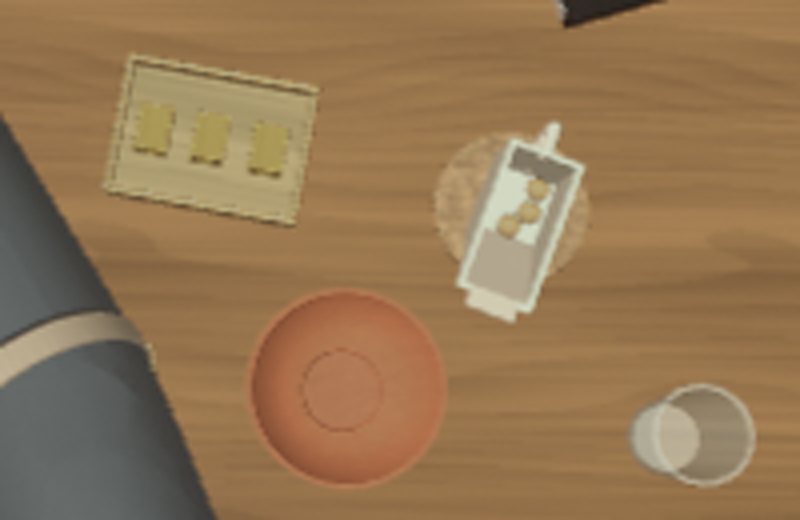

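View pics/scene5.png

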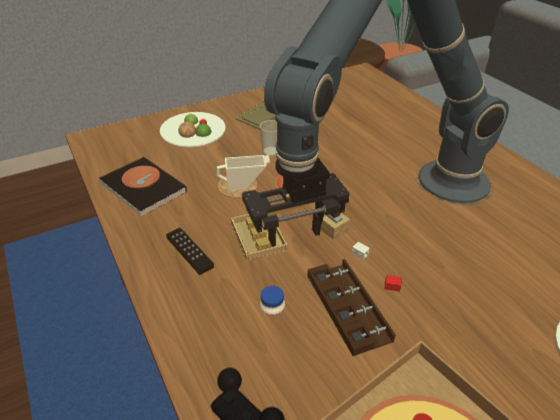

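Three links are in the tray and the board is empty. Now I'll locate the jug and coaster accurately.

Run:
```python
from h import *
for n in("top5","scene5"):
    c=load(n);W=cloud(c)*1000;h=cv2.cvtColor(c["color"],cv2.COLOR_BGR2HSV)
    m=(W[...,2]>12)&(W[...,0]>450)&(W[...,0]<720)&(W[...,1]>-380)&(W[...,1]<-205)&(h[...,1]<90)&~((W[...,0]<520)&(W[...,1]<-310))
    P=W[m];
    rim=P[(P[:,2]>76)]
    for a in(158,159,160):
        u=np.array([np.cos(np.radians(a)),np.sin(np.radians(a))]);v=np.array([-u[1],u[0]])
        q=rim[:,:2]@v;s=rim[:,:2]@u;print(n,a,'lat',np.round(np.percentile(q,[0,2,98,100]),1),'lon',np.round([s.min(),np.percentile(s,2),s.max()],1),'zmax',rim[:,2].max())
    a=P[:,:2]@np.array([np.cos(np.radians(159)),np.sin(np.radians(159))]);print('all lon',a.min(),a.max(),len(P))
    hi=(a>np.percentile(a,99));print('front pts',np.round(P[hi].mean(0),1),'back',np.round(P[a<np.percentile(a,1)].mean(0),1))
c=load("top5");print('coaster c',ray(c,368-.4,211.25-.4,.004)*1000)
W=cloud(c)*1000;h=cv2.cvtColor(c["color"],cv2.COLOR_BGR2HSV)
# coaster edge: fit
im=c["color"];z=cv2.resize(im[175:255,325:415],None,fx=8,fy=8,interpolation=cv2.INTER_CUBIC);cv2.imwrite("pics/z6.png",z)
for v in range(195,225,6): print(v,[tuple(h[v,u]) for u in range(344,354)])
```

```text
top5 158 lat [21.3 22.4 78.2 79.4] lon [-716.9 -702.6 -565.8] zmax 94.92368316360736
top5 159 lat [33.3 33.8 89.4 90. ] lon [-716.  -701.6 -565. ] zmax 94.92368316360736
top5 160 lat [ 43.8  44.6 100.3 101.4] lon [-714.8 -700.5 -563.6] zmax 94.92368316360736
all lon -717.1558671345148 -564.982745385872 752
front pts [ 506.1 -259.9   91.4] back [ 646.9 -312.3   62.6]
scene5 158 lat [16.8 18.6 79.3 83.5] lon [-710.5 -695.7 -567.6] zmax 92.56148639712123
scene5 159 lat [28.8 30.3 90.3 94.7] lon [-709.6 -694.9 -566.8] zmax 92.56148639712123
scene5 160 lat [ 39.7  41.5 101.5 105.9] lon [-708.5 -693.8 -565.7] zmax 92.56148639712123
all lon -723.7061648141685 -566.7820274821424 1157
front pts [ 509.6 -258.9   90.2] back [ 652.5 -311.3   54.2]
coaster c [ 599.21262578 -293.85310953    4.        ]
195 [(np.uint8(16), np.uint8(128), np.uint8(158)), (np.uint8(16), np.uint8(128), np.uint8(158)), (np.uint8(16), np.uint8(128), np.uint8(159)), (np.uint8(16), np.uint8(128), np.uint8(159)), (np.uint8(17), np.uint8(128), np.uint8(158)), (np.uint8(17), np.uint8(128), np.uint8(159)), (np.uint8(16), np.u
[... 1324 characters left out ...]
69)), (np.uint8(17), np.uint8(108), np.uint8(173)), (np.uint8(18), np.uint8(104), np.uint8(167)), (np.uint8(18), np.uint8(103), np.uint8(169)), (np.uint8(17), np.uint8(103), np.uint8(166)), (np.uint8(17), np.uint8(104), np.uint8(164))]
219 [(np.uint8(16), np.uint8(127), np.uint8(157)), (np.uint8(16), np.uint8(127), np.uint8(157)), (np.uint8(16), np.uint8(127), np.uint8(156)), (np.uint8(16), np.uint8(126), np.uint8(156)), (np.uint8(16), np.uint8(126), np.uint8(156)), (np.uint8(17), np.uint8(123), np.uint8(157)), (np.uint8(17), np.uint8(113), np.uint8(163)), (np.uint8(17), np.uint8(105), np.uint8(172)), (np.uint8(18), np.uint8(103), np.uint8(181)), (np.uint8(18), np.uint8(101), np.uint8(190))]
```

View pics/z6.png

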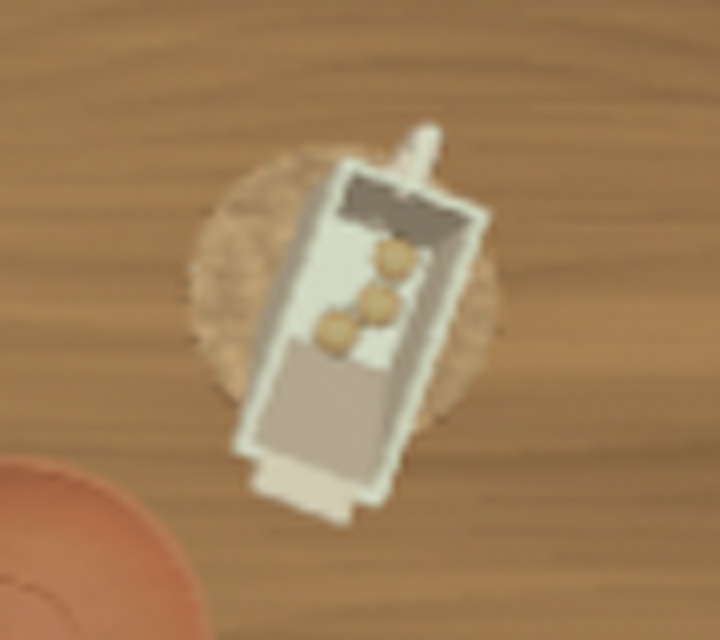

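```bash
python3 go.py 553 -197 220 160.4; python3 -c "
from bench import *;print(state()['q'].round(3) if hasattr(state()['q'],'round') else state()['q'])"
```

```text
t 41.25 tcp [681.7 180.  219.9] head 81.2 tilt [0.007 0.001] F [-1.3 -0.3  0.2] gap 0.98
turn [  0.3   -0.3  -79.15] shift now-axes [-392.2  -69.8   -2.8] target-axes [-5.300e+00 -3.983e+02 -1.000e-01] dist 398.3
[ 0.068  0.59  -0.605  1.433  0.338  1.219 -0.726]
```

```bash
python3 -m handwheel '[[[0,0,0,-0.0397,-0.007,0,1],[0,0,0,-0.0397,-0.007,0,1],[0,0,0,-0.0397,-0.007,0,1],[0,0,0,-0.0397,-0.007,0,1],[0,0,0,-0.0397,-0.007,0,1],[0,0,0,-0.0397,-0.007,0,1],[0,0,0,-0.0397,-0.007,0,1],[0,0,0,-0.0397,-0.007,0,1],[0,0,0,-0.0397,-0.007,0,1],[0,0,0,-0.0397,-0.007,0,1],[0,0,-9.9,0,0,0,1],[0,0,-9.9,0,0,0,1],[0,0,-9.9,0,0,0,1],[0,0,-9.9,0,0,0,1],[0,0,-9.9,0,0,0,1],[0,0,-9.9,0,0,0,1],[0,0,-9.9,0,0,0,1],[0,0,-9.9,0,0,0,1],[0,0,0,0,0,0,1],[0,0,0,0,0,0,1]]]'; python3 go.py 553 -197 150 160.4; python3 -c "
from bench import *;print(state()['q'])"
```

```text
t: 43.75
tcp_pos: [0.5495, -0.2099, 0.2183]
tool_rot: [0.0, 0.176, 0.984, -0.0]
contact_force: [0.5, -0.1, 0.9]
finger_gap: 1.0
t 43.75 tcp [ 549.5 -209.9  218.3] head 159.7 tilt [-0.001 -0.   ] F [ 0.5 -0.1  0.9] gap 1.0
turn [-0.02  0.06 -0.72] shift now-axes [ 1.3 13.3 68.3] target-axes [ 1.  13.3 68.3] dist 69.6
[ 0.93661284  0.46806504 -0.87560033  1.71628535  0.39147226  1.14173664
  1.16391611]
```

```bash
python3 -m handwheel '[[[0,0,-0.7,0.001,0.0133,0.03,1],[0,0,0,0,0,0.03,1],[0,-9.3,0,0,0,0,1],[0,-9.3,0,0,0,0,1],[0,-9.3,0,0,0,0,1],[0,-9.3,0,0,0,0,1],[0,-9.3,0,0,0,0,1],[0,-9.3,0,0,0,0,1],[0,-9.3,0,0,0,0,1],[0,0,0,0,0,0,1],[0,0,0,0,0,0,1]]]'
python3 - <<'E'
from bench import *;from h import *;from go import pose
p,r,s=pose();print(s['q'],p,r.as_matrix().round(3))
c=capture("scene");cv2.imwrite("pics/scene6.png",c["color"])
E
```

```text
t: 45.12
tcp_pos: [0.5473, -0.231, 0.1557]
tool_rot: [0.333, 0.175, 0.92, -0.112]
contact_force: [-1.0, 0.6, 0.3]
finger_gap: 1.0
[ 0.78191313  0.28295594 -0.62374873  2.28984016  1.84572177  0.3564735
 -0.30252134] [ 0.54727117 -0.23095797  0.1557068 ] [[-0.717  0.397  0.574]
 [ 0.248  0.914 -0.322]
 [-0.652 -0.089 -0.753]]
```

View pics/scene6.png

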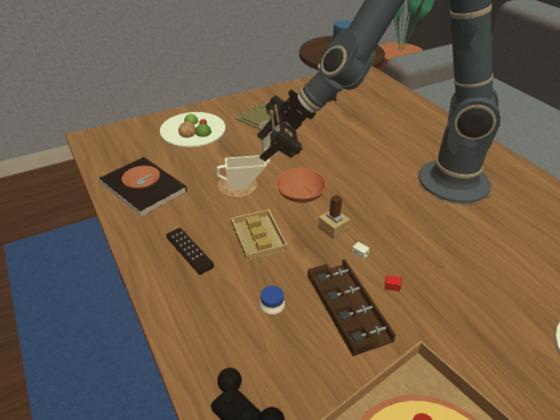

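The inward-tilt rehearsal with an empty gripper stalled at 41°, close to the q4 and q6 limits, so pouring towards the base doesn't work. I'll fit the arm's kinematics to see which pouring direction is feasible.

```bash
cat > kin.py <<'E'
import numpy as np,itertools
from scipy.spatial.transform import Rotation as R
from scipy.optimize import least_squares
D=[([1.225,.469,-.049,1.534,.024,1.141,-.082],[.2101,-.6409,.2216],[-.001,.987,.158,0]),
([.93661,.46807,-.8756,1.71629,.39147,1.14174,1.16392],[.5495,-.2099,.2183],[0,.176,.984,0]),
([.78191,.28296,-.62375,2.28984,1.84572,.35647,-.30252],[.54727,-.23096,.15571],[.333,.175,.92,-.112])]
def fk(q,s,par):
    z=lambda a:R.from_euler('z',a);y=lambda a:R.from_euler('y',a)
    h,a,b,c,d1,d7,e=par[:7]
    r1=z(s[0]*q[0]+d1);r2=r1*y(q[1]);r3=r2*z(s[1]*q[2]);r4=r3*y(q[3]);r5=r4*z(s[2]*q[4]);r6=r5*y(q[5]);r7=r6*z(s[3]*q[6]+d7)
    p=np.array([0,0,h])+r2.apply([0,0,a])+r3.apply([e,0,0])+r4.apply([-par[7],0,b])+r6.apply([par[8],0,c])
    return p,r7
E
python3 - <<'E'
from kin import *
best=[]
for s in itertools.product([1,-1],repeat=4):
  for d7 in(0,np.pi/2,np.pi,-np.pi/2):
    def f(x):
        par=[x[0],x[1],x[2],x[3],x[4],d7+x[5],x[6],x[7],x[8]];o=[]
        for q,p,w in D:
            P,r=fk(q,s,par);o+=list((P-p)*5)+list((r.inv()*R.from_quat([w[1],w[2],w[3],w[0]])).as_rotvec())
        return o+list(.02*np.array(x[5:9]))+list(.005*(np.array(x[:4])-[.35,.4,.4,.25]))
    for d1 in (0,np.pi):
        r=least_squares(f,[.35,.4,.4,.25,d1,0,0,0,0]);best.append((r.cost,s,d7,r.x.round(4)))
best.sort(key=lambda b:b[0])
for b in best[:3]:print(b)
E
```

```text
(np.float64(0.0009661929011074174), (-1, -1, -1, -1), 1.5707963267948966, array([ 0.3044,  0.5893,  0.5121,  0.39  , -0.0603, -0.0557, -0.0628,
       -0.0346, -0.0134]))
(np.float64(0.0014246094839272735), (-1, -1, -1, -1), 0, array([ 0.3045,  0.5893,  0.5121,  0.39  , -0.0603,  1.5149, -0.0628,
       -0.0346, -0.0135]))
(np.float64(0.0014945740463741743), (-1, -1, -1, -1), 3.141592653589793, array([ 0.3042,  0.5894,  0.5121,  0.3899, -0.0602, -1.6262, -0.0628,
       -0.0346, -0.0134]))
```

```bash
cat >> kin.py <<'E'
S=(-1,-1,-1,-1);x=[ 0.3044,  0.5893,  0.5121,  0.39  , -0.0603, -0.0557, -0.0628,-0.0346, -0.0134]
PAR=x[:5]+[np.pi/2+x[5]]+x[6:]
LO=np.array([-2.59,-.33,-1.39,.1,-1.04,.21,-2.66]);HI=np.array([2.59,1.99,1.29,2.45,4.18,1.99,2.66])
def ik(p,r,q0,w=.002):
    def f(q):
        P,rr=fk(q,S,PAR);return np.r_[(P-p)*5,(rr.inv()*r).as_rotvec(),w*(q-q0)]
    q0=np.clip(q0,LO+.02,HI-.02);s=least_squares(f,q0,bounds=(LO+.01,HI-.01));P,rr=fk(s.x,S,PAR)
    return s.x,np.linalg.norm(P-p)*1000,np.degrees(np.linalg.norm((rr.inv()*r).as_rotvec()))
def tool(head,tilt,flip):
    "pour heading deg, tilt deg, flip: tool x = head (0) or head+180 (1)"
    P=np.radians(head);h=np.array([np.cos(P),np.sin(P),0]);u=np.array([0,0,1.]);t=np.radians(tilt)
    jx=h*np.cos(t)-u*np.sin(t);jz=h*np.sin(t)+u*np.cos(t);sg=-1 if flip else 1
    X=sg*jx;Z=-jz;Y=np.cross(Z,X);return R.from_matrix(np.c_[X,Y,Z])
def tcp_for(head,tilt,spout):
    "TCP from wanted spout point (m); grasp at jug x10, TCP at jug z 36"
    P=np.radians(head);h=np.array([np.cos(P),np.sin(P),0]);u=np.array([0,0,1.]);t=np.radians(tilt)
    jx=h*np.cos(t)-u*np.sin(t);jz=h*np.sin(t)+u*np.cos(t);return np.array(spout)+jx*(-.088)+jz*(-.051)
E
python3 - <<'E'
from kin import *
B=np.array([.4545,-.1622]);rng=np.random.default_rng(0)
for head in range(0,360,20):
  h=np.array([np.cos(np.radians(head)),np.sin(np.radians(head))])
  for fl in(0,1):
    sp=np.r_[B-.02*h,.085];p=tcp_for(head,65,sp);best=(9e9,)
    for k in range(6):
        q0=rng.uniform(LO,HI) if k else np.array([.3,.6,0,1.7,.5,1.1,0]);q,e,a=ik(p,tool(head,65,fl),q0)
        if e+a*3<best[0]:best=(e+a*3,e,a,q)
        if best[0]<1:break
    if best[0]<30:print(head,fl,np.round(best[1:3],1),best[3].round(2),'tcp',p.round(3))
E
```

```text
0 0 [0. 0.] [-0.07  0.91  0.38  1.56  0.08  1.79 -1.25] tcp [ 0.351 -0.162  0.143]
0 1 [0. 0.] [ 0.48  0.94 -0.51  1.56  0.38  1.92  1.36] tcp [ 0.351 -0.162  0.143]
20 0 [0. 0.] [-0.18  0.87  0.35  1.63  0.28  1.67 -1.15] tcp [ 0.357 -0.198  0.143]
20 1 [0. 0.] [ 0.35  0.9  -0.46  1.63  0.58  1.88  1.54] tcp [ 0.357 -0.198  0.143]
40 0 [0. 0.] [-0.27  0.82  0.3   1.75  0.5   1.51 -1.1 ] tcp [ 0.375 -0.229  0.143]
40 1 [0. 0.] [ 0.22  0.84 -0.4   1.74  0.77  1.78  1.7 ] tcp [ 0.375 -0.229  0.143]
60 0 [0. 0.] [-0.33  0.76  0.24  1.89  0.74  1.36 -1.11] tcp [ 0.403 -0.252  0.143]
60 1 [0. 0.] [ 0.09  0.77 -0.34  1.88  0.96  1.63  1.81] tcp [ 0.403 -0.252  0.143]
80 0 [0. 0.] [-0.32  0.69  0.14  2.04  1.05  1.23 -1.18] tcp [ 0.437 -0.264  0.143]
80 1 [0. 0.] [-0.02  0.7  -0.27  2.04  1.17  1.45  1.85] tcp [ 0.437 -0.264  0.143]
100 0 [0. 0.] [-0.2   0.63 -0.06  2.21  1.43  1.19 -1.3 ] tcp [ 0.472 -0.264  0.143]
100 1 [0. 0.] [-0.11  0.63 -0.18  2.21  1.45  1.26  1.83] tcp [ 0.472 -0.264  0.143]
120 0 [0. 0.] [ 0.05  0.61 -0.32  2.37  1.87  1.25 -1.38] tcp [ 0.506 -0.252  0.143]
120 1 [
[... 1085 characters left out ...]
0.472 -0.06   0.143]
280 0 [0. 0.] [ 0.45  0.81  0.26  1.75 -0.73  1.71 -1.88] tcp [ 0.437 -0.06   0.143]
280 1 [0. 0.] [ 1.01  0.88 -0.57  1.75 -0.38  1.43  0.83] tcp [ 0.437 -0.06   0.143]
300 0 [0. 0.] [ 0.31  0.87  0.32  1.63 -0.54  1.83 -1.74] tcp [ 0.403 -0.073  0.143]
300 1 [0. 0.] [ 0.88  0.92 -0.56  1.64 -0.2   1.63  0.9 ] tcp [ 0.403 -0.073  0.143]
320 0 [0. 0.] [ 0.17  0.9   0.37  1.56 -0.34  1.89 -1.56] tcp [ 0.375 -0.096  0.143]
320 1 [0. 0.] [ 0.74  0.95 -0.55  1.57 -0.01  1.78  1.02] tcp [ 0.375 -0.096  0.143]
340 0 [0. 0.] [ 0.04  0.92  0.39  1.54 -0.14  1.87 -1.39] tcp [ 0.357 -0.127  0.143]
340 1 [0. 0.] [ 0.61  0.95 -0.53  1.54  0.18  1.88  1.18] tcp [ 0.357 -0.127  0.143]
```

Run:
```python
from kin import *
from h import *
c=load("top5");T=ray(c,415.4,268.4,.1)*1000;T2=ray(c,240+668/4-.4,160+437/4-.4,.004)*1000;print('tumbler rim c',T.round(0),'base',T2.round(0))
q=np.array([.78191,.28296,-.62375,2.28984,1.84572,.35647,-.30252])
def path(q,wps,n=12):
    cur=None;out=[]
    for p,r in wps:
        P0,r0=fk(q,S,PAR);d=(r0.inv()*r).as_rotvec();mx=0
        for k in range(1,n+1):
            qn,e,a=ik(P0+(np.array(p)-P0)*k/n,r0*R.from_rotvec(d*k/n),q,.02);mx=max(mx,abs(qn-q).max());q=qn
        out.append((q.round(2),round(e,1),round(a,1),round(mx,2)))
    return q,out
for fl in(0,1):
  for head in (80,90,100,110):
    hd=np.radians(head);h=np.array([np.cos(hd),np.sin(hd),0])
    p=tcp_for(head,65,np.r_[.4545-.02*h[0],-.1622-.02*h[1],.085]);up=p+[0,0,.03]-0.03*h
    w=[([.56,-.26,.22],tool(159,0,fl)),([.589,-.291,.2],tool(159,0,fl)),([.589,-.291,.04],tool(159,0,fl)),([.589,-.291,.2],tool(159,0,fl)),(up,tool(head,0,fl)),(p,tool(head,30,fl)),(p,tool(head,60,fl)),(p,tool(head,70,fl))]
    print(fl,head,up.round(3),p.round(3))
    for o in path(q,w)[1]:print('  ',*o)
```

```text
tumbler rim c [ 422. -407.  100.] base [ 423. -409.    4.]
0 80 [ 0.431 -0.294  0.173] [ 0.437 -0.264  0.143]
   [ 1.09  0.6  -1.08  1.65  0.56  1.23  1.1 ] 0.0 0.0 0.33
   [ 1.05  0.67 -1.04  1.59  0.6   1.23  1.11] 0.0 0.0 0.01
   [ 0.98  0.84 -0.9   1.7   0.77  1.    1.  ] 0.0 0.0 0.02
   [ 1.05  0.67 -1.04  1.59  0.6   1.23  1.11] 0.0 0.0 0.02
   [ 1.14  0.37 -0.77  1.89  0.31  1.    0.07] 0.0 0.0 0.09
   [ 0.59  0.4  -0.61  2.04  0.89  1.05 -0.73] 0.0 0.0 0.07
   [ 0.16  0.67 -0.46  2.05  1.19  1.47 -1.26] 0.0 0.0 0.06
   [ 0.05  0.79 -0.39  2.03  1.23  1.6  -1.38] 0.0 0.0 0.01
0 90 [ 0.454 -0.296  0.173] [ 0.454 -0.266  0.143]
   [ 1.09  0.6  -1.08  1.65  0.56  1.23  1.1 ] 0.0 0.0 0.33
   [ 1.05  0.67 -1.04  1.59  0.6   1.23  1.11] 0.0 0.0 0.01
   [ 0.98  0.84 -0.9   1.7   0.77  1.    1.  ] 0.0 0.0 0.02
   [ 1.05  0.67 -1.04  1.59  0.6   1.23  1.11] 0.0 0.0 0.02
   [ 1.13  0.42 -0.8   1.85  0.35  1.02  0.19] 0.0 0.0 0.08
   [ 0.61  0.38 -0.62  2.07  0.95  0.97 -0.62] 0.0 0.0 0.08
   [ 0.16  0.64 -0.48  2.13  1.33  1.41 -1.24] 0.0 0.0 0.06
   [ 0.04  0.77 -0.41  2.12  1.37  1.55
[... 2520 characters left out ...]
5  1.14  2.11 -0.08  0.51 -2.65] 0.0 0.0 0.18
   [-1.02  1.08  1.28  2.24 -0.38  0.22 -2.65] 30.0 7.2 0.06
   [-1.24  1.61  1.28  2.28 -0.78  0.22 -2.65] 48.3 5.7 0.13
1 110 [ 0.5   -0.288  0.173] [ 0.49  -0.259  0.143]
   [ 0.73  0.42 -0.49  1.66  0.22  1.12 -1.75] 0.0 0.0 0.22
   [ 0.73  0.5  -0.47  1.59  0.25  1.11 -1.74] 0.0 0.0 0.01
   [ 0.68  0.68 -0.41  1.7   0.34  0.83 -1.81] 0.0 0.0 0.02
   [ 0.72  0.5  -0.47  1.59  0.25  1.11 -1.74] 0.0 0.0 0.02
   [ 0.68  0.38 -0.28  1.78  0.12  0.99 -2.44] 0.0 0.0 0.06
   [-0.66  0.45  1.    2.14  0.1   0.42 -2.65] 0.0 0.0 0.2
   [-1.03  1.03  1.28  2.22 -0.28  0.22 -2.65] 19.3 8.3 0.15
   [-1.3   1.7   1.28  2.27 -0.82  0.22 -2.65] 48.0 6.9 0.39
```

The kinematic model favours pouring sideways at heading 90°, from the jug's −y side of the bowl, with tool x along the spout. I'll straighten up and rehearse it empty.

```bash
cat > gp.py <<'E'
import sys,numpy as np
from go import pose;from kin import tool
def plan(x,y,z,head,tilt):
    p,r,s=pose();T=tool(head,tilt,0);d=np.array([x,y,z])-p*1000
    rv=(r.inv()*T).as_rotvec(degrees=True)
    print("t",round(s["t"],2),"tcp",np.round(p*1000,1),"zaxis",r.as_matrix()[:,2].round(3),"F",np.round(s["contact_force"],1),"gap",round(s["finger_gap"],3),"q",np.round(s["q"],2))
    print("turn",rv.round(2),"|",round(np.linalg.norm(rv),1),"shift now-axes",np.round(r.as_matrix().T@d,1),"target-axes",np.round(T.as_matrix().T@d,1))
if __name__=="__main__": plan(*map(float,sys.argv[1:6]))
E
python3 gp.py 454 -270 220 159 0
```

```text
t 45.17 tcp [ 547.5 -231.   155.9] zaxis [ 0.574 -0.322 -0.753] F [ 0.1  0.1 -1.6] gap 0.999 q [ 0.78  0.28 -0.62  2.29  1.85  0.36 -0.3 ]
turn [-5.75 40.78 -0.54] | 41.2 shift now-axes [ 15.5 -78.4 -89.4] target-axes [ 73.3 -69.9 -64.1]
```

```bash
python3 -m handwheel '[[[-1.15,8.16,-0.1,0,0,0,1],[-1.15,8.16,-0.1,0,0,0,1],[-1.15,8.16,-0.1,0,0,0,1],[-1.15,8.16,-0.1,0,0,0,1],[-1.15,8.16,-0.1,0,0,0,1],[0,0,0,0,0,-0.03,1],[0,0,0,0,0,-0.03,1],[0,0,0,0,0,0,1],[0,0,0,0,0,0,1]]]'; python3 gp.py 454 -270 210 159 0
```

```text
t: 46.3
tcp_pos: [0.5291, -0.2386, 0.2102]
tool_rot: [0.115, 0.197, 0.971, -0.068]
contact_force: [-0.1, -0.1, 0.0]
finger_gap: 0.998
t 46.3 tcp [ 529.1 -238.6  210.2] zaxis [ 0.197 -0.178 -0.964] F [-0.1 -0.1  0. ] gap 0.998 q [ 0.96  0.31 -0.8   1.93  0.5   0.82  1.06]
turn [-5.28 14.42 -1.98] | 15.5 shift now-axes [ 55.7 -58.6  -9. ] target-axes [ 58.8 -56.2   0.2]
```

```bash
python3 -m handwheel '[[[-1.76,4.8,-0.66,0,0,0,1],[-1.76,4.8,-0.66,0,0,0,1],[-1.76,4.8,-0.66,0,0,0,1],[0,0,0,0,0,0,1],[0,0,0,0.0195,-0.0187,0,1],[0,0,0,0.0195,-0.0187,0,1],[0,0,0,0.0195,-0.0187,0,1],[0,0,9.86,0,0,0,1],[0,0,9.86,0,0,0,1],[0,0,9.86,0,0,0,1],[0,0,9.86,0,0,0,1],[0,0,9.86,0,0,0,1],[0,0,9.86,0,0,0,1],[0,0,9.86,0,0,0,1],[0,0,0,0,0,0,1],[0,0,0,0,0,0,1]]]'; python3 gp.py 454 -270 210 90 0
```

```text
t: 48.3
tcp_pos: [0.4542, -0.2695, 0.2102]
tool_rot: [0.001, 0.706, 0.708, -0.0]
contact_force: [-0.7, 0.4, 1.1]
finger_gap: 0.998
t 48.3 tcp [ 454.2 -269.5  210.2] zaxis [ 0.    -0.001 -1.   ] F [-0.7  0.4  1.1] gap 0.998 q [ 0.96  0.3  -0.61  1.87  0.2   1.03  0.27]
turn [0.02 0.06 0.18] | 0.2 shift now-axes [-0.5 -0.2  0.2] target-axes [-0.5 -0.2  0.2]
```

```bash
python3 -m handwheel '[[[0,0,0,0,0,0.03,1],[0,0,0,0,0,0.03,1],[0,-5,0,0,0,0,1],[0,-5,0,0,0,0,1],[0,-5,0,0,0,0,1],[0,-5,0,0,0,0,1],[0,-5,0,0,0,0,1],[0,-5,0,0,0,0,1],[0,-5,0,0,0,0,1],[0,-5,0,0,0,0,1],[0,-5,0,0,0,0,1],[0,-5,0,0,0,0,1],[0,-5,0,0,0,0,1],[0,-5,0,0,0,0,1],[0,-5,0,0,0,0,1],[0,0,0,0,0,0,1],[0,0,0,0,0,0,1]]]'; python3 gp.py 454 -270 150 90 65
```

```text
t: 50.42
tcp_pos: [0.4546, -0.2702, 0.1505]
tool_rot: [0.38, 0.597, 0.596, -0.38]
contact_force: [-0.3, -0.5, -0.6]
finger_gap: 0.998
t 50.42 tcp [ 454.6 -270.2  150.5] zaxis [ 0.    -0.906 -0.423] F [-0.3 -0.5 -0.6] gap 0.998 q [ 0.13  0.55 -0.31  2.22  1.34  1.37 -1.19]
turn [ 0.02 -0.02 -0.02] | 0.0 shift now-axes [ 0.5 -0.6  0.1] target-axes [ 0.5 -0.6  0.1]
```

The rehearsal reached the full 65° exactly. I'll straighten up and go to the jug.

```bash
python3 -m handwheel '[[[0,5,0,0,0,0,1],[0,5,0,0,0,0,1],[0,5,0,0,0,0,1],[0,5,0,0,0,0,1],[0,5,0,0,0,0,1],[0,5,0,0,0,0,1],[0,5,0,0,0,0,1],[0,5,0,0,0,0,1],[0,5,0,0,0,0,1],[0,5,0,0,0,0,1],[0,5,0,0,0,0,1],[0,5,0,0,0,0,1],[0,5,0,0,0,0,1],[0,0,0,0,0,-0.03,1],[0,0,0,0,0,-0.03,1],[0,0,0,0,0,0,1],[0,0,0,0,0,0,1]]]'; python3 gp.py 589.2 -291.2 210 159 0
```

```text
t: 52.55
tcp_pos: [0.4538, -0.2703, 0.2104]
tool_rot: [0.001, 0.707, 0.707, -0.0]
contact_force: [-0.4, -0.5, -0.3]
finger_gap: 0.999
t 52.55 tcp [ 453.8 -270.3  210.4] zaxis [ 0.001 -0.002 -1.   ] F [-0.4 -0.5 -0.3] gap 0.999 q [ 0.93  0.29 -0.58  1.87  0.19  1.03  0.28]
turn [-3.000e-02  1.100e-01 -6.903e+01] | 69.0 shift now-axes [-20.8 135.5   0.5] target-axes [-133.9   29.1    0.4]
```

```bash
python3 -m handwheel '[[[0,0,-9.86,0,0,0,1],[0,0,-9.86,0,0,0,1],[0,0,-9.86,0,0,0,1],[0,0,-9.86,0,0,0,1],[0,0,-9.86,0,0,0,1],[0,0,-9.86,0,0,0,1],[0,0,-9.86,0,0,0,1],[0,0,0,0,0,0,1],[0,0,0,0,0,0,1]]]'; python3 gp.py 589.2 -291.2 210 159 0
python3 - <<'E'
from bench import *;from h import *
for n in("top","scene"):
    c=capture(n);np.savez(f"/tmp/{n}6.npz",**c);cv2.imwrite(f"pics/{n}6.png",c["color"])
E
python3 m.py 6 |egrep 'tray|bowl|jug|handle'
```

```text
t: 53.68
tcp_pos: [0.4541, -0.2699, 0.2098]
tool_rot: [-0.0, 0.183, 0.983, -0.0]
contact_force: [-0.3, 0.0, -0.8]
finger_gap: 1.0
t 53.67 tcp [ 454.1 -269.9  209.8] zaxis [-0. -0. -1.] F [-0.3  0.  -0.8] gap 1.0 q [ 1.11  0.35 -0.81  1.86  0.29  1.05  1.39]
turn [-0.02 -0.   -0.11] | 0.1 shift now-axes [-133.7   28.8   -0.2] target-axes [-133.8   28.6   -0.2]
top handle 64 [450.    6.3 108.7] rect [450.1   6.5] [23.2 21.6] 12.3
top trayall 1434 [644.9 -56.6  12.7] rect [645.  -58.6] [151.8 110.6] 80.4
top bowl 1829 [ 453.1 -160.4   23.7] rect [ 454.4 -162.7] [144.3 144.9] 1.1
top jugtop 182 [ 593.2 -296.    81.5] rect [ 589. -292.] [ 56.4 124. ] 68.9
scene handle 64 [453.3   9.3 107.4] rect [453.1   7.3] [23.6 28.5] 89.2
scene trayall 906 [643.1 -58.3  10.9] rect [646.  -58.4] [153.  109.9] 80.9
scene bowl 1374 [ 445.1 -176.8   26.9] rect [ 454.3 -162. ] [149. 146.] 55.9
scene jugtop 407 [ 569.9 -282.    80.2] rect [ 578.1 -286.7] [ 64.1 151.6] 70.5
```

```bash
python3 -m handwheel '[[[0,0,0,-0.0334,0.0072,0,1],[0,0,0,-0.0334,0.0072,0,1],[0,0,0,-0.0334,0.0072,0,1],[0,0,0,-0.0335,0.0072,0,1],[0,0,0,0,0,0.03,1],[0,0,0,0,0,0.03,1],[0,0,0,0,0,0.03,1],[0,0,0,0,0,0.01,1],[0,0,0,0,0,0,1],[0,0,0,0,0,0,1]]]'; python3 gp.py 589.2 -291.2 40 159 0
python3 - <<'E'
from bench import *;from h import *
c=capture("scene");cv2.imwrite("pics/s11.png",cv2.resize(c["color"][100:220,180:340],None,fx=5,fy=5,interpolation=cv2.INTER_CUBIC))
E
```

```text
t: 55.02
tcp_pos: [0.5907, -0.2911, 0.112]
tool_rot: [0.002, 0.182, 0.983, -0.001]
contact_force: [0.3, -1.0, -0.4]
finger_gap: 1.001
t 55.02 tcp [ 590.7 -291.1  112. ] zaxis [ 0.003 -0.002 -1.   ] F [ 0.3 -1.  -0.4] gap 1.001 q [ 0.87  0.65 -0.7   1.65  0.48  1.01  1.21]
turn [-0.03  0.19  0.01] | 0.2 shift now-axes [ 1.6 -0.6 72. ] target-axes [ 1.4 -0.6 72. ]
```

View pics/s11.png

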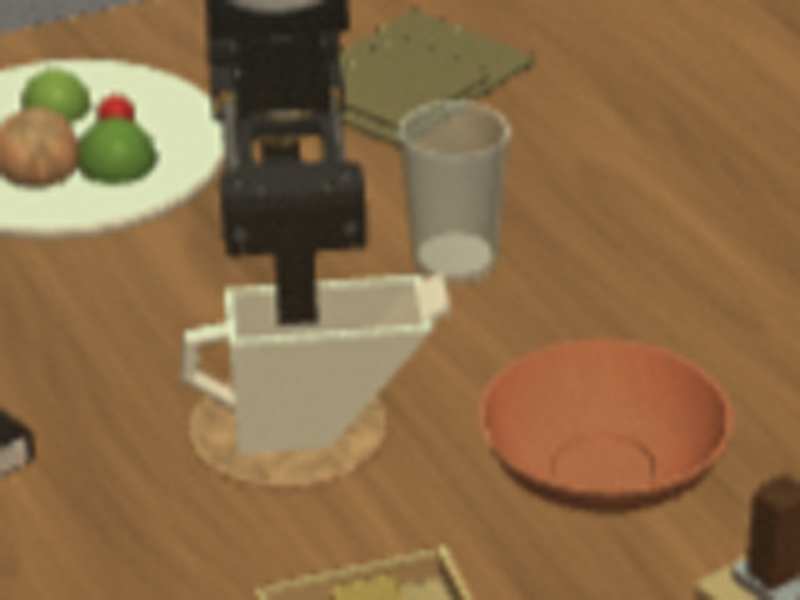

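```bash
python3 -m handwheel '[[[0,0,0,0.0014,-0.0006,0.02,1],[0,0,0,0,0,0.012,1],[0,0,0,0,0,0.01,1],[0,0,0,0,0,0,1],[0,0,0,0,0,0,1]]]'; python3 gp.py 589.2 -291.2 40 159 0
python3 - <<'E'
from bench import *;from h import *
c=capture("scene");cv2.imwrite("pics/s12.png",cv2.resize(c["color"][110:210,190:310],None,fx=6,fy=6,interpolation=cv2.INTER_CUBIC))
E
```

```text
t: 55.7
tcp_pos: [0.5886, -0.291, 0.0687]
tool_rot: [0.001, 0.182, 0.983, -0.0]
contact_force: [0.5, 0.7, -0.7]
finger_gap: 0.995
t 55.7 tcp [ 588.6 -291.    68.7] zaxis [ 0.001 -0.001 -1.   ] F [ 0.5  0.7 -0.7] gap 0.995 q [ 0.85  0.7  -0.68  1.69  0.52  0.94  1.18]
turn [-0.02  0.08  0.04] | 0.1 shift now-axes [-0.6  0.  28.7] target-axes [-0.6  0.  28.7]
```

View pics/s12.png

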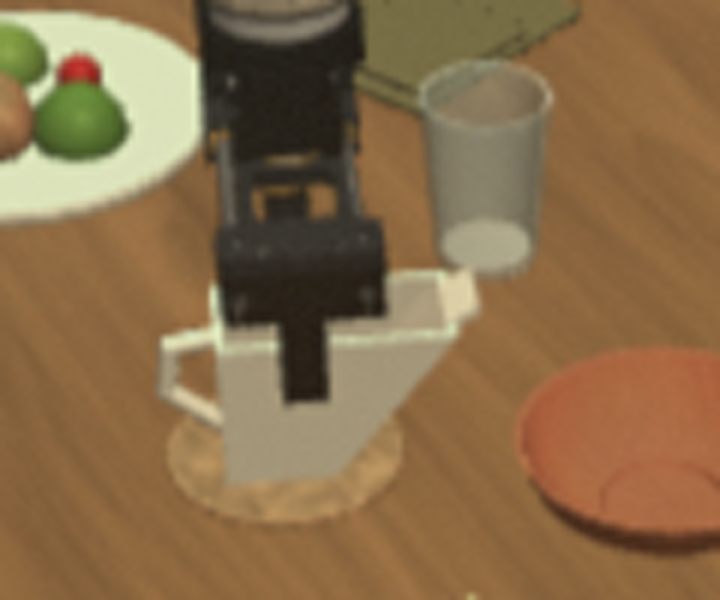

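The fingers are outside both flat sides. Down and close.

```bash
python3 -m handwheel '[[[0,0,0,-0.0005,0,0.015,1],[0,0,0,0,0,0.01,1],[0,0,0,0,0,0.003,1],[0,0,0,0,0,0,0.4],[0,0,0,0,0,0,0.4],[0,0,0,0,0,0,0.4],[0,0,0,0,0,0,0.4],[0,0,0,0,0,0,0.4]]]'; python3 gp.py 589.2 -291.2 40 159 0; python3 -m handwheel '[[[0,0,0,0,0,-0.005,0.4],[0,0,0,0,0,-0.01,0.4],[0,0,0,0,0,-0.015,0.4],[0,0,0,0,0,-0.02,0.4],[0,0,0,0,0,0,0.4]]]';python3 - <<'E'
from bench import *;from h import *
c=capture("scene");cv2.imwrite("pics/s13.png",cv2.resize(c["color"][110:210,190:310],None,fx=6,fy=6,interpolation=cv2.INTER_CUBIC))
E
```

```text
t: 56.75
tcp_pos: [0.5887, -0.2917, 0.0408]
tool_rot: [0.0, 0.182, 0.983, -0.001]
contact_force: [-1.5, -1.2, 1.8]
finger_gap: 0.644
t 56.75 tcp [ 588.7 -291.7   40.8] zaxis [ 0.001 -0.002 -1.   ] F [-1.5 -1.2  1.8] gap 0.644 q [ 0.84  0.73 -0.66  1.7   0.55  0.9   1.16]
turn [-0.07  0.07  0.01] | 0.1 shift now-axes [-0.3  0.7  0.8] target-axes [-0.3  0.7  0.8]
t: 57.38
tcp_pos: [0.5905, -0.2916, 0.0934]
tool_rot: [0.003, 0.182, 0.983, -0.001]
contact_force: [0.9, 0.3, -2.8]
finger_gap: 0.644
```

View pics/s13.png

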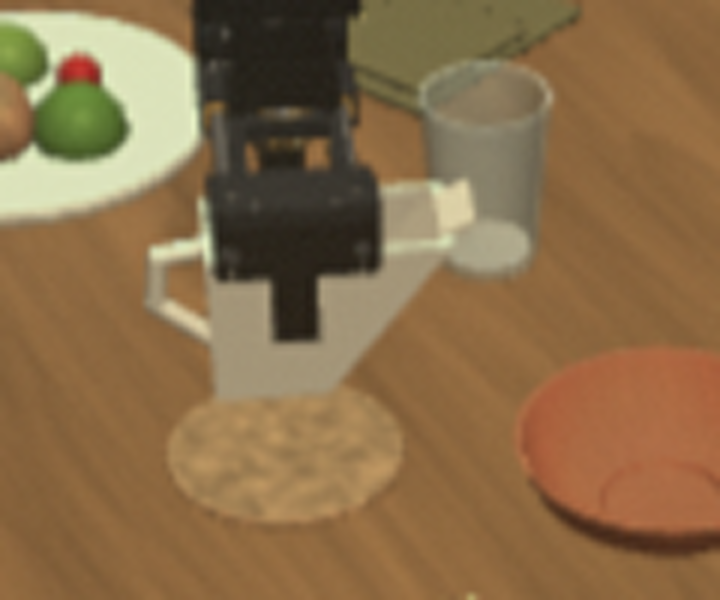

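```bash
python3 -m handwheel '[[[0,0,0,0,0,-0.025,0.4],[0,0,0,0,0,-0.03,0.4],[0,0,0,0,0,-0.03,0.4],[0,0,0,0,0,-0.015,0.4],[0,0,0,0.022,-0.0054,0,0.4],[0,0,0,0.022,-0.0054,0,0.4],[0,0,0,0.022,-0.0054,0,0.4],[0,0,0,0.022,-0.0054,0,0.4],[0,0,0,0.022,-0.0054,0,0.4],[0,0,0,0.022,-0.0054,0,0.4],[0,0,0,0,0,0,0.4],[0,0,0,0,0,0,0.4]]]'; python3 gp.py 454 -275 190 90 0;python3 - <<'E'
from bench import *;from h import *
for n in("top","scene"):
    c=capture(n);np.savez(f"/tmp/{n}7.npz",**c);cv2.imwrite(f"pics/{n}7.png",c["color"])
E
python3 m.py 7 |egrep 'bowl'
```

```text
t: 58.92
tcp_pos: [0.4544, -0.2743, 0.1903]
tool_rot: [0.001, 0.182, 0.983, -0.0]
contact_force: [-0.3, 0.4, -2.8]
finger_gap: 0.643
t 58.92 tcp [ 454.4 -274.3  190.3] zaxis [ 0.001 -0.001 -1.   ] F [-0.3  0.4 -2.8] gap 0.643 q [ 1.11  0.38 -0.81  1.88  0.32  1.02  1.37]
turn [4.000e-02 8.000e-02 6.903e+01] | 69.0 shift now-axes [ 0.1 -0.8  0.3] target-axes [-0.7 -0.4  0.3]
top bowl 1848 [ 453.2 -161.    23.9] rect [ 452.5 -159.8] [147. 141.] 24.6
scene bowl 1369 [ 445.1 -177.    26.9] rect [ 453.1 -162.8] [149.2 146.4] 18.2
```

View pics/scene7.png

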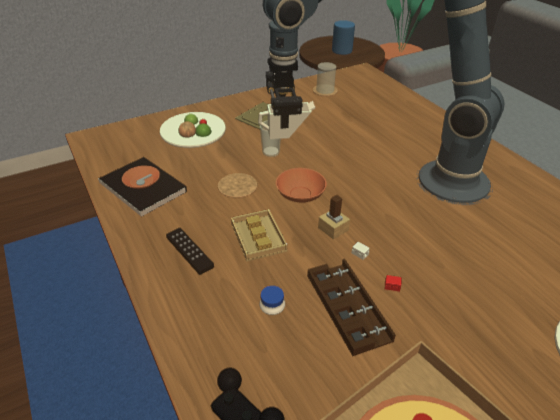

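Jug is up and level. Turning the spout to face the bowl (heading 90°).

```bash
python3 -m handwheel '[[[0,0,6.9,0,0,0,0.4],[0,0,6.9,0,0,0,0.4],[0,0,6.9,0,0,0,0.4],[0,0,6.9,0,0,0,0.4],[0,0,6.9,0,0,0,0.4],[0,0,6.9,0,0,0,0.4],[0,0,6.9,0,0,0,0.4],[0,0,6.9,0,0,0,0.4],[0,0,6.9,0,0,0,0.4],[0,0,6.9,0,0,0,0.4],[0,0,0,0.005,0,0.02,0.4],[0,0,0,0.005,0,0.02,0.4],[0,0,0,0,0,0.015,0.4],[0,0,0,0,0,0,0.4],[0,0,0,0,0,0,0.4]]]'; python3 gp.py 454 -265 135 90 0;python3 - <<'E'
from bench import *;from h import *
for n in("top","scene"):
    c=capture(n);np.savez(f"/tmp/{n}8.npz",**c);cv2.imwrite(f"pics/{n}8.png",c["color"])
    W=cloud(c);h=cv2.cvtColor(c["color"],cv2.COLOR_BGR2HSV)
c=load("scene8");cv2.imwrite("pics/s14.png",cv2.resize(c["color"][90:220,180:340],None,fx=5,fy=4.6,interpolation=cv2.INTER_CUBIC))
E
python3 m.py 8 |egrep 'bowl'
```

```text
t: 60.9
tcp_pos: [0.4546, -0.2645, 0.1359]
tool_rot: [0.001, 0.707, 0.707, 0.0]
contact_force: [0.0, -0.6, -1.6]
finger_gap: 0.642
t 60.9 tcp [ 454.6 -264.5  135.9] zaxis [ 0.002 -0.001 -1.   ] F [ 0.  -0.6 -1.6] gap 0.642 q [ 0.88  0.38 -0.54  1.95  0.25  0.87  0.21]
turn [0.1  0.07 0.02] | 0.1 shift now-axes [-0.5 -0.6  0.9] target-axes [-0.5 -0.6  0.9]
top bowl 1659 [ 453.1 -155.1   23.8] rect [ 455.9 -156.8] [150.7 136.2] 6.6
scene bowl 1363 [ 445.  -176.9   27. ] rect [ 454.4 -160. ] [149.3 145. ] 61.5
```

View pics/s14.png

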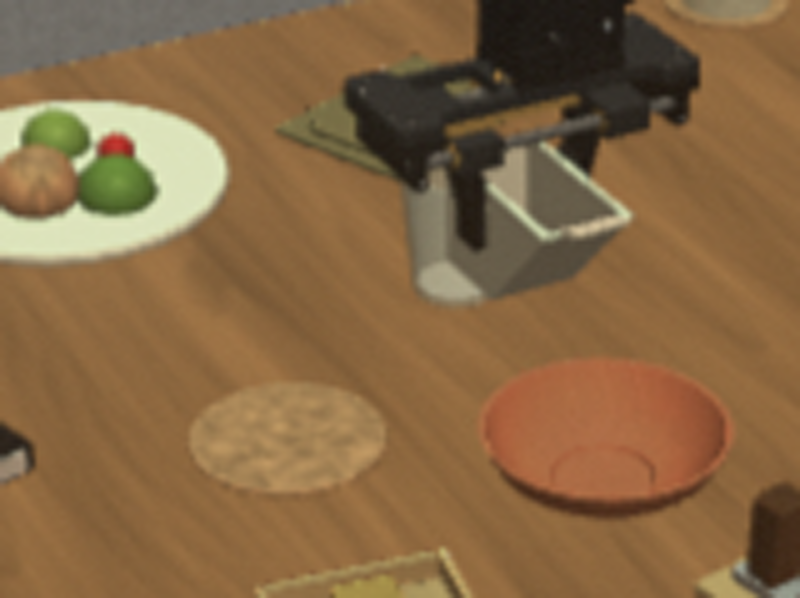

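View pics/top8.png

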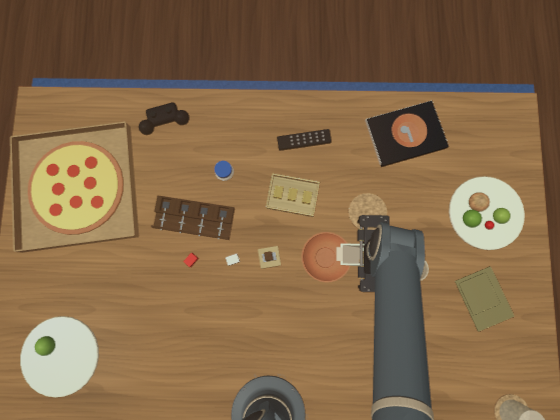

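The spout faces the bowl, seen at (350,254) just inside the bowl rim in the top view. Tilting now.

```bash
python3 -m handwheel '[[[0,-5,0,0,0,0,0.4],[0,-5,0,0,0,0,0.4],[0,-5,0,0,0,0,0.4],[0,-5,0,0,0,0,0.4],[0,-5,0,0,0,0,0.4],[0,-5,0,0,0,0,0.4],[0,-5,0,0,0,0,0.4],[0,-5,0,0,0,0,0.4],[0,-5,0,0,0,0,0.4],[0,-3,0,0,0,0,0.4],[0,-3,0,0,0,0,0.4],[0,-2,0,0,0,0,0.4],[0,-2,0,0,0,0,0.4],[0,-2,0,0,0,0,0.4],[0,-2,0,0,0,0,0.4]]]'; python3 gp.py 454 -265 135 90 65;python3 - <<'E'
from bench import *;from h import *
c=capture("scene");cv2.imwrite("pics/s15.png",cv2.resize(c["color"][90:220,180:340],None,fx=5,fy=4.6,interpolation=cv2.INTER_CUBIC))
E
```

```text
t: 62.88
tcp_pos: [0.454, -0.2643, 0.1355]
tool_rot: [0.349, 0.615, 0.615, -0.349]
contact_force: [0.1, -0.9, -3.0]
finger_gap: 0.641
t 62.88 tcp [ 454.  -264.3  135.5] zaxis [ 0.001 -0.859 -0.513] F [ 0.1 -0.9 -3. ] gap 0.641 q [ 0.11  0.51 -0.27  2.22  1.3   1.25 -1.14]
turn [ 0.05 -5.84 -0.05] | 5.8 shift now-axes [0.  0.  0.9] target-axes [0.1 0.  0.8]
```

View pics/s15.png

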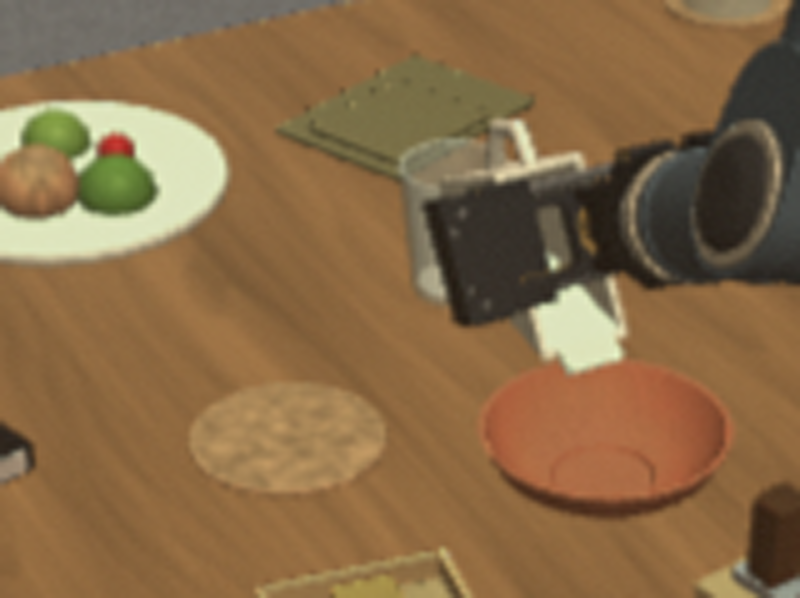

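Run:
```python
from h import *
c=load("scene8")
import numpy as np
p=proj(c,[.454,-.264+.088*np.cos(np.radians(59))+.051*np.sin(np.radians(59)),.1355-.088*np.sin(np.radians(59))+.051*np.cos(np.radians(59))]);print(p,(p[0]-180)*5,(p[1]-90)*4.6)
print(ray(c,295,169,.086)*1000)
```

```text
(np.float64(298.9932620458633), np.float64(168.69303749033367)) 594.9663102293164 361.9879724555348
[ 464.57340853 -179.47491986   86.        ]
```

Spout is where predicted (about 18 mm short of the bowl's middle). Tilting on, slowly.

```bash
python3 -m handwheel '[[[0,-1.5,0,0,0,0,0.4],[0,-1.5,0,0,0,0,0.4],[0,-1.5,0,0,0,0,0.4],[0,-1.5,0,0,0,0,0.4],[0,0,0,0,0,0,0.4],[0,0,0,0,0,0,0.4],[0,0,0,0,0,0,0.4],[0,0,0,0,0,0,0.4]]]'; python3 gp.py 454 -265 135 90 65;python3 - <<'E'
from bench import *;from h import *
c=capture("scene");cv2.imwrite("pics/s16.png",cv2.resize(c["color"][90:220,180:340],None,fx=5,fy=4.6,interpolation=cv2.INTER_CUBIC))
E
```

```text
t: 63.92
tcp_pos: [0.4538, -0.2643, 0.1356]
tool_rot: [0.381, 0.596, 0.596, -0.38]
contact_force: [-0.0, -0.2, -2.6]
finger_gap: 0.641
t 63.92 tcp [ 453.8 -264.3  135.6] zaxis [ 0.001 -0.907 -0.422] F [-0.  -0.2 -2.6] gap 0.641 q [ 0.06  0.57 -0.25  2.23  1.33  1.33 -1.23]
turn [ 0.04  0.06 -0.05] | 0.1 shift now-axes [0.3 0.2 0.9] target-axes [0.3 0.2 0.9]
```

View pics/s16.png

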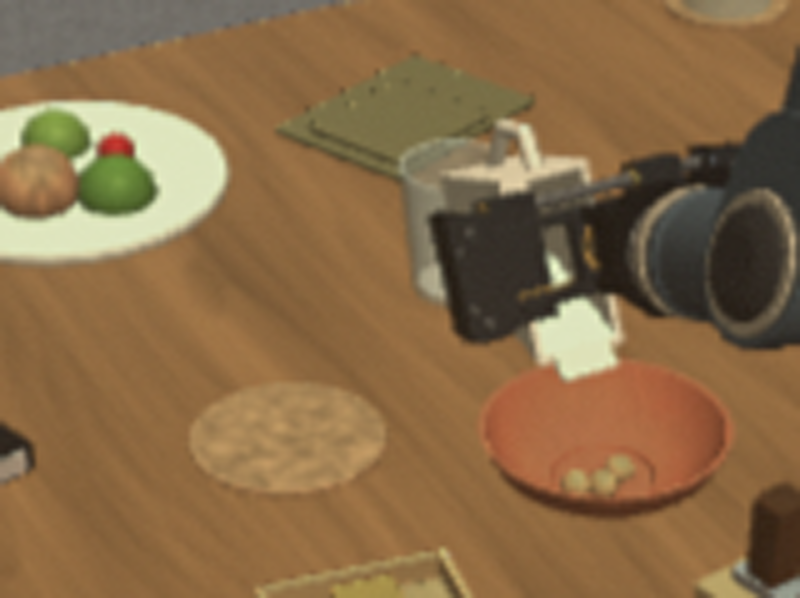

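Three beads are in the bowl, at about (578,480), (605,483) and (622,466). I'll tilt to 69° briefly in case a hidden one remains, then straighten.

```bash
python3 -m handwheel '[[[0,-2,0,0,0,0,0.4],[0,-2,0,0,0,0,0.4],[0,0,0,0,0,0,0.4],[0,0,0,0,0,0,0.4],[0,0,0,0,0,0,0.4],[0,0,0,0,0,0,0.4],[0,4,0,0,0,0,0.4],[0,5,0,0,0,0,0.4],[0,5,0,0,0,0,0.4],[0,5,0,0,0,0,0.4],[0,5,0,0,0,0,0.4],[0,5,0,0,0,0,0.4],[0,5,0,0,0,0,0.4],[0,5,0,0,0,0,0.4],[0,5,0,0,0,0,0.4],[0,5,0,0,0,0,0.4],[0,5,0,0,0,0,0.4],[0,5,0,0,0,0,0.4],[0,5,0,0,0,0,0.4],[0,5,0,0,0,0,0.4]]]'; python3 -m handwheel '[[[0,0,0,-0.005,0,-0.02,0.4],[0,0,0,-0.005,0,-0.03,0.4],[0,0,0,0,0,-0.015,0.4],[0,0,0,0,0,0,0.4],[0,0,0,0,0,0,0.4]]]';python3 gp.py 454 -275 190 159 0;python3 - <<'E'
from bench import *;from h import *
for n in("top","scene"):
    c=capture(n);np.savez(f"/tmp/{n}9.npz",**c);cv2.imwrite(f"pics/{n}9.png",c["color"])
c=load("scene9");cv2.imwrite("pics/s17.png",cv2.resize(c["color"][90:220,180:340],None,fx=5,fy=4.6,interpolation=cv2.INTER_CUBIC))
# coaster centre: cork mask, both views
for n in("top9","scene9"):
    c=load(n);h=cv2.cvtColor(c["color"],cv2.COLOR_BGR2HSV);m=np.zeros((420,560),np.uint8)
    u,v=map(int,proj(c,[.599,-.294,.004]));m[v-35:v+35,u-35:u+35]=((h[...,1]<116)&(h[...,2]>130))[v-35:v+35,u-35:u+35]
    m=cv2.morphologyEx(m,cv2.MORPH_OPEN,np.ones((3,3),np.uint8))
    cs,_=cv2.findContours(m,cv2.RETR_EXTERNAL,cv2.CHAIN_APPROX_NONE);k=max(cs,key=cv2.contourArea)
    P=np.array([ray(c,p[0][0],p[0][1],.004)[:2]*1000 for p in k],np.float32);print(n,cv2.minEnclosingCircle(P),cv2.fitEllipse(P))
E
python3 m.py 9|grep bowl
```

```text
t: 66.47
tcp_pos: [0.4524, -0.2643, 0.1355]
tool_rot: [-0.001, 0.707, 0.707, -0.0]
contact_force: [0.1, -0.2, -3.3]
finger_gap: 0.641
t: 67.1
tcp_pos: [0.4528, -0.2736, 0.1993]
tool_rot: [-0.001, 0.707, 0.707, -0.001]
contact_force: [0.2, 0.8, -1.2]
finger_gap: 0.643
t 67.1 tcp [ 452.8 -273.6  199.3] zaxis [-0.002  0.    -1.   ] F [ 0.2  0.8 -1.2] gap 0.643 q [ 0.9   0.3  -0.53  1.88  0.18  1.01  0.29]
turn [-8.000e-02 -6.000e-02 -6.894e+01] | 68.9 shift now-axes [-1.4  1.2  9.3] target-axes [-1.6 -0.9  9.3]
top9 ((597.3338012695312, -292.679443359375), 59.482200622558594) ((605.1707153320312, -287.0235900878906), (95.20603942871094, 121.08562469482422), 39.87323760986328)
scene9 ((438.9747314453125, -402.7543640136719), 23.060100555419922) ((436.1758117675781, -404.9932556152344), (21.351049423217773, 46.8206787109375), 161.20712280273438)
top bowl 1719 [ 453.9 -159.1   24.4] rect [ 455.9 -156.8] [150.7 135.9] 6.9
scene bowl 1286 [ 444.4 -177.1   28.3] rect [ 454.8 -188.5] [149.1 203.9] 1.7
```

View pics/s17.png

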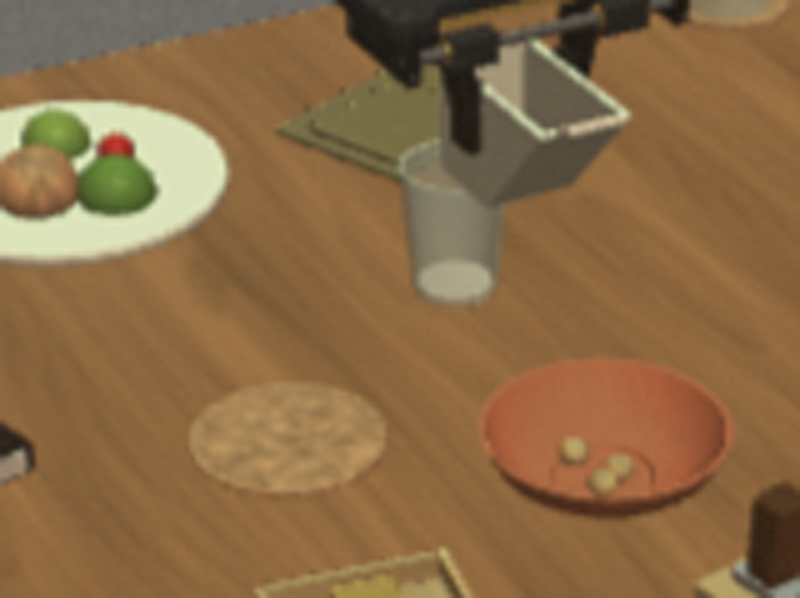

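View pics/top9.png

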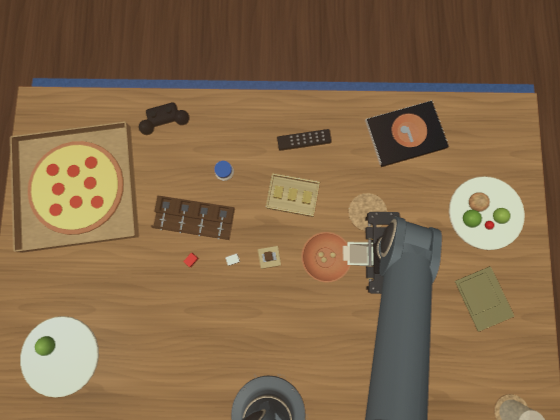

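Three beads in the bowl, none outside. I'll turn the jug back and return it to the coaster.

```bash
python3 -m handwheel '[[[0,0,-8.6,0,0,0,0.4],[0,0,-8.6,0,0,0,0.4],[0,0,-8.6,0,0,0,0.4],[0,0,-8.6,0,0,0,0.4],[0,0,-8.6,0,0,0,0.4],[0,0,-8.6,0,0,0,0.4],[0,0,-8.6,0,0,0,0.4],[0,0,-8.7,0,0,0,0.4],[0,0,0,-0.0225,0.005,0,0.4],[0,0,0,-0.0225,0.005,0,0.4],[0,0,0,-0.0225,0.005,0,0.4],[0,0,0,-0.0225,0.005,0,0.4],[0,0,0,-0.0225,0.005,0,0.4],[0,0,0,-0.0225,0.005,0,0.4],[0,0,0,0,0,0.03,0.4],[0,0,0,0,0,0.03,0.4],[0,0,0,0,0,0.03,0.4],[0,0,0,0,0,0,0.4],[0,0,0,0,0,0,0.4]]]';python3 gp.py 588.7 -291.7 41 159 0
```

```text
t: 69.58
tcp_pos: [0.5912, -0.2947, 0.1112]
tool_rot: [0.001, 0.183, 0.983, -0.0]
contact_force: [-0.2, -0.4, -1.6]
finger_gap: 0.64
t 69.58 tcp [ 591.2 -294.7  111.2] zaxis [ 0.002 -0.001 -1.   ] F [-0.2 -0.4 -1.6] gap 0.64 q [ 0.85  0.64 -0.67  1.65  0.46  1.01  1.24]
turn [-0.01  0.1  -0.06] | 0.1 shift now-axes [ 3.6  1.9 70.2] target-axes [ 3.5  1.9 70.2]
```

```bash
python3 -m handwheel '[[[0,0,0,0.0035,0.0019,0.02,0.4],[0,0,0,0,0,0.02,0.4],[0,0,0,0,0,0.015,0.4],[0,0,0,0,0,0.007,0.4],[0,0,0,0,0,0,0.4],[0,0,0,0,0,0,0.4]]]';python3 gp.py 588.7 -291.7 41 159 0;python3 - <<'E'
from bench import *;from h import *
c=capture("scene");cv2.imwrite("pics/s18.png",cv2.resize(c["color"][110:210,190:310],None,fx=6,fy=6,interpolation=cv2.INTER_CUBIC))
E
```

```text
t: 70.32
tcp_pos: [0.5887, -0.2919, 0.0491]
tool_rot: [0.001, 0.183, 0.983, -0.0]
contact_force: [-0.4, -0.0, -2.3]
finger_gap: 0.639
t 70.33 tcp [ 588.7 -291.9   49.1] zaxis [ 0.002 -0.001 -1.   ] F [-0.4 -0.  -2.3] gap 0.639 q [ 0.82  0.71 -0.63  1.7   0.51  0.9   1.19]
turn [-0.03  0.12 -0.07] | 0.1 shift now-axes [0.1 0.2 8.1] target-axes [0.  0.2 8.1]
```

View pics/s18.png

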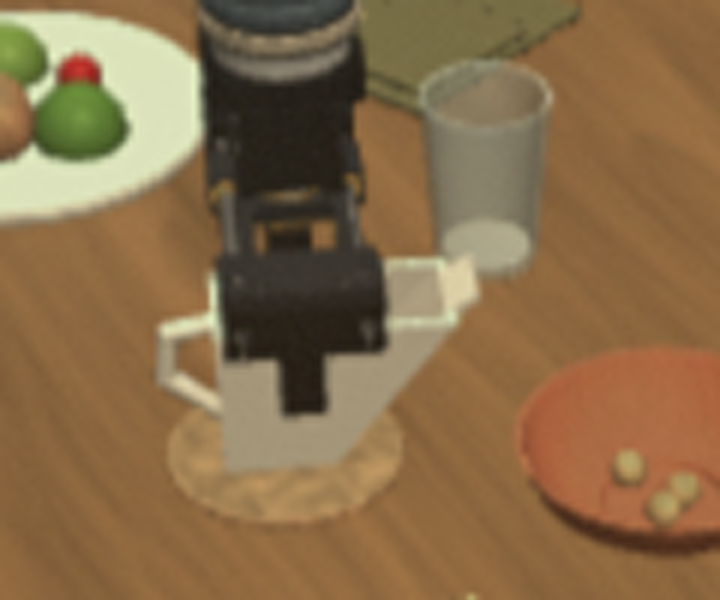

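```bash
python3 -m handwheel '[[[0,0,0,0,0,0.004,0.4],[0,0,0,0,0,0.003,0.4],[0,0,0,0,0,0.001,0.4],[0,0,0,0,0,0,0.4]]]';python3 gp.py 588.7 -291.7 41 159 0
```

```text
t: 70.88
tcp_pos: [0.5879, -0.2919, 0.0408]
tool_rot: [0.0, 0.183, 0.983, -0.001]
contact_force: [-1.7, 0.0, 1.8]
finger_gap: 0.644
t 70.88 tcp [ 587.9 -291.9   40.8] zaxis [ 0.    -0.001 -1.   ] F [-1.7  0.   1.8] gap 0.644 q [ 0.82  0.72 -0.62  1.7   0.52  0.89  1.18]
turn [-0.05  0.03 -0.08] | 0.1 shift now-axes [-0.7  0.4 -0.2] target-axes [-0.7  0.4 -0.2]
```

Jug is touching down at its original height. Release and withdraw.

```bash
python3 -m handwheel '[[[0,0,0,0,0,0,0.7],[0,0,0,0,0,0,0.85],[0,0,0,0,0,0,1],[0,0,0,0,0,0,1],[0,0,0,0,0,0,1],[0,0,0,0,0,-0.01,1],[0,0,0,0,0,-0.03,1],[0,0,0,0,0,-0.04,1],[0,0,0,0,0,-0.05,1],[0,0,0,0,0,-0.05,1],[0,0,0,0,-0.05,0,1],[0,0,0,0,-0.05,0,1],[0,0,0,0,-0.05,0,1],[0,0,0,0,0,0,1],[0,0,0,0,0,0,1]]]';python3 gp.py 588.7 -291.7 41 159 0
python3 - <<'E'
from bench import *;from h import *
for n in("top","scene"):
    c=capture(n);np.savez(f"/tmp/{n}a.npz",**c);cv2.imwrite(f"pics/{n}a.png",c["color"])
c=load("topa");cv2.imwrite("pics/za.png",cv2.resize(c["color"][160:290,240:440],None,fx=4,fy=4,interpolation=cv2.INTER_CUBIC))
E
python3 m.py a
```

```text
t: 72.75
tcp_pos: [0.5343, -0.4309, 0.2211]
tool_rot: [0.001, 0.183, 0.983, 0.0]
contact_force: [-0.2, 0.3, 0.1]
finger_gap: 1.0
t 72.75 tcp [ 534.3 -430.9  221.1] zaxis [ 0.002 -0.    -1.   ] F [-0.2  0.3  0.1] gap 1.0 q [ 1.06  0.58 -0.69  1.48  0.38  1.22  1.53]
turn [ 0.02  0.08 -0.05] | 0.1 shift now-axes [ -0.5 149.4 180.2] target-axes [ -0.9 149.4 180.1]
top link 206 [718.2 156.8  37.9] rect [718.7 156.9] [49.5 47. ] 4.9
top boardrim 733 [592.2 241.9  25.8] rect [592.6 241.5] [240.8  51.7] 81.9
top boardrim 157 [521.8 250.7  25.9] rect [522.2 252. ] [239.3   6.5] 82.1
top standtop 276 [449.3   6.9  40.2] rect [450.   7.] [57.8 59.9] 10.7
top handle 66 [449.9   6.5 108.6] rect [450.1   6.5] [22.9 21.5] 12.2
top trayall 1425 [644.8 -57.5  12.7] rect [646.7 -58.7] [152.6 114.2] 80.2
top bowl 1863 [ 454.4 -164.    25.2] rect [ 454.5 -162.5] [144.5 144.3] 0.9
top coaster 176 [ 607.4 -254.9    4.4] rect [ 608.  -252.9] [32.7 98.1] 72.4
top coaster 135 [ 596.8 -299.1    7.6] rect [ 595.8 -299. ] [38.9 52. ] 69.6
top coaster 60 [ 586.4 -341.9    4.6] rect [ 583.4 -340.6] [16.6 59.3] 77.5
top jugtop 332 [ 562.2 -281.8   82.4] rect [ 576.1 -286.5] [ 56.4 152.5] 69.0
scene link 342 [721.7 161.   37.5] rect [721.3 158.9] [50.5 47.6] 63.2
scene boardrim 293 [525.9 263.6  25.2] rect [523.8 253.6] [238.2   9. ] 82.1
scene boardrim 1387 [596.1 253.3  25.5] rect [594.1 241.8] [242.1  53.7] 82.4
scene boardrim 27 [737.1 171.8  25.8] rect [738.  169.2] [ 7.9 35.5] 35.0
scene standtop 246 [458.9  16.1  39.9] rect [452.1   7.6] [60.2 65.6] 12.2
scene handle 65 [453.6   9.4 107.5] rect [453.8   8.3] [25.4 21.3] 1.8
scene trayall 909 [643.2 -58.6  11. ] rect [646.4 -58.9] [152.  110.2] 81.0
scene bowl 1288 [ 444.7 -177.2   28.4] rect [ 463.  -176.8] [150.8 180.5] 27.0
scene jugtop 417 [ 568.9 -280.4   80. ] rect [ 577.9 -286.3] [ 65.7 152.3] 69.7
```

View pics/scenea.png

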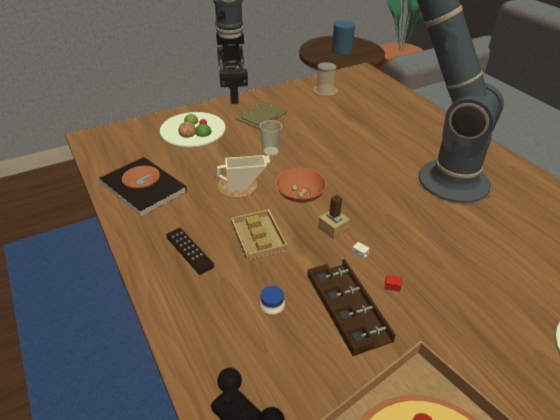

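View pics/za.png

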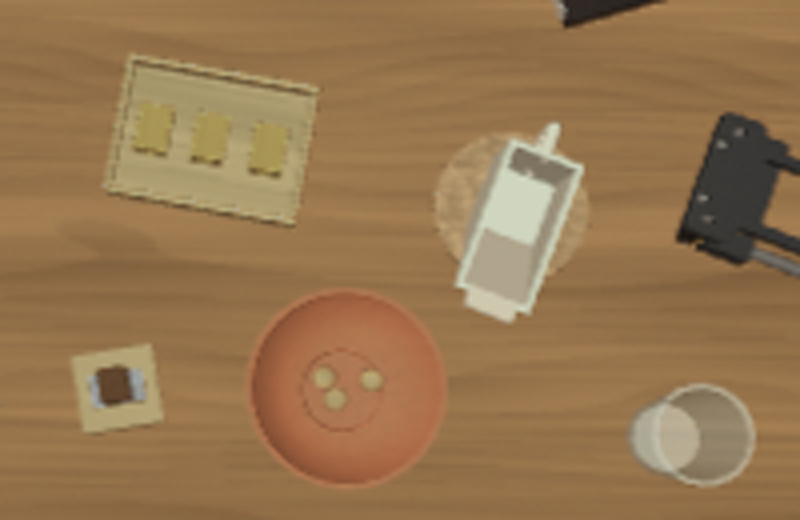

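Everything is in place: three links in the tray, the tool seated, three beads in the bowl, and the jug empty and upright on its coaster.

```bash
python3 -m handwheel '[[[0,0,0,0,0,0,1],[0,0,0,0,0,0,1],[0,0,0,0,0,0,1]]]'; python3 -c "
from bench import *;print(hand_in())"
```

```text
t: 73.22
tcp_pos: [0.5342, -0.4313, 0.2206]
tool_rot: [0.0, 0.183, 0.983, -0.0]
contact_force: [-0.4, -0.1, 0.5]
finger_gap: 1.003
the job is handed in; nothing more can be done
None
```

The job is done and handed in at 73 s of the 210 s allowed; the hand-in gives no verdict.

- **Links and tool:** I freed the three links present (stations 0–2) with the forked tool; station 3 was empty. All three links lie flat in the tray, which was knocked about 4 cm aside during the run, so I measured it again before placing them. The tool is back in its stand at its starting height.
- **Jug and beads:** I lifted the jug, turned its spout to the bowl while upright, and tipped out all three beads. It is back upright on its coaster.

**Last checks:** The final pictures show three beads in the bowl, an empty jug within about 1 mm of its starting place, and the tray with its links. The tumbler, sauce tub and red and white look-alikes are where they were.

**What failed or disagreed:**
- My first try at the pouring motion, tilting towards the robot's base with an empty gripper, stopped at 41° near joint limits. I poured sideways instead.
- One automatic fit of the coaster in the scene camera picked up the wrong object. I ignored it, because the top view and the jug's original position agreed.

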